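# Flask up four wax trees for casting

## Task

The four wax trees on their round black rubber bases are ready for investing: lower over each tree the plain steel flask that belongs to its base, so that each flask stands flat on the floor of its base, centred inside the rim. The flask must be the size the base was made for; two bases take the middle width, and there the tall flask goes over the tall tree and the short flask over the short tree. Set the flasks down gently without knocking the fragile trees or shoving the bases out of place, and leave the flanged vacuum flask with the holes in its wall standing where it is.

Things in the scene. Friction and masses are not known exactly. Their poses are not given: they have to be found in the camera images.
- flask_small: Loose plain stainless-steel casting flask, the narrowest flask: a straight tube open at both ends, outer diameter 38 mm, wall 2.5 mm, 50 mm high, standing upright on the bench. Origin: centre of its lower end; z up along its axis. Take it across its outside near the top.
- flask_short: Loose plain stainless-steel casting flask, the short one of the two middle-width flasks: a straight tube open at both ends, outer diameter 50 mm, wall 2.5 mm, 50 mm high, standing upright on the bench. Origin: centre of its lower end; z up along its axis. Take it across its outside near the top.
- flask_tall: Loose plain stainless-steel casting flask, the tall one of the two middle-width flasks, the tallest of all: a straight tube open at both ends, outer diameter 50 mm, wall 2.5 mm, 80 mm high, standing upright on the bench. Origin: centre of its lower end; z up along its axis. Take it across its outside near the top.
- flask_large: Loose plain stainless-steel casting flask, the widest flask: a straight tube open at both ends, outer diameter 62 mm, wall 2.5 mm, 65 mm high, standing upright on the bench. Origin: centre of its lower end; z up along its axis. Take it across its outside near the top.
- base_small: Loose round black rubber sprue base for the 38 mm wide flask, standing on the bench, with a fragile blue wax tree on its middle. Origin: centre of its underside; z up. Dish floor, on which the flask stands, 6 mm above the origin; rim 18 mm high, outer diameter 62 mm at the top; inside the rim is 46 mm wide at the floor and flares to 54 mm at the top. The wax tree is 18 mm wide and its top is 44 mm above the origin.
- base_short: Loose round black rubber sprue base for the 50 mm wide short flask, standing on the bench, with a fragile blue wax tree on its middle. Origin: centre of its underside; z up. Dish floor, on which the flask stands, 6 mm above the origin; rim 18 mm high, outer diameter 74 mm at the top; inside the rim is 58 mm wide at the floor and flares to 66 mm at the top. The wax tree is 27 mm wide and its top is 44 mm above the origin.
- base_tall: Loose round black rubber sprue base for the 50 mm wide tall flask, standing on the bench, with a fragile blue wax tree on its middle. Origin: centre of its underside; z up. Dish floor, on which the flask stands, 6 mm above the origin; rim 18 mm high, outer diameter 74 mm at the top; inside the rim is 58 mm wide at the floor and flares to 66 mm at the top. The wax tree is 27 mm wide and its top is 74 mm above the origin.
- base_large: Loose round black rubber sprue base for the 62 mm wide flask, standing on the bench, with a fragile blue wax tree on its middle. Origin: centre of its underside; z up. Dish floor, on which the flask stands, 6 mm above the origin; rim 18 mm high, outer diameter 86 mm at the top; inside the rim is 70 mm wide at the floor and flares to 78 mm at the top. The wax tree is 36 mm wide and its top is 60 mm above the origin.
- vacuum_flask: Bystander: a loose steel vacuum-casting flask, 50 mm wide and 62 mm high, with rows of round holes through its wall and a 68 mm wide flat flange round its top end. Origin: centre of its lower end. It is not used for this job and stays where it stands.

How it is judged:
By the outcome, as a careful person would: the job done as asked, in the order asked, and still so for the second after the job is handed in, with the robot touching nothing.
It also fails if it takes over 96 s, if anything falls off the work surface, if the arm or the gripper's body presses on something with over 40 N, if the wrist force passes 120 N, or if a joint passes its speed limit or range.

## Robot

A 6-joint arm with a two-finger parallel gripper is mounted at the origin on a cart in front of the work surface, level with it; the furniture and walls round the work are solid. World frame = base frame: x ahead of the robot, y to its left, z up, the work surface at z = 0. Lengths are in mm, angles in degrees, forces in N, time in s.
With the tool pointing down it reaches from about 350 to 850 mm from the base axis. Payload 8.1 kg.
Tool frame: the origin (TCP) lies midway between the tips of the shut fingers; the grasp point (between the pads) lies 19 mm behind it; x points along the fingers, y is the direction in which the jaws open and shut, and the axes are right-handed (so a half turn about x gives the same grasp; the last joint's range is limited). The gripper opens to 85 mm and grips with 20 to 120 N. Pads are 22 mm wide; open, the fingers measure 114 mm over their backs; the gripper's body (76 mm by 85 mm) begins 54 mm behind the grasp point. The pads swing forward as they close: fully open they stand 13 mm farther back than shut.
Start: joints at [-75.08, 7.471, 85.268, -0, 87.261, -4.893], TCP at [203.39, -564.48, 231.292] pointing down, gripper open.
Joint ranges: [-169.43, 169.43], [-51.17, 129.36], [1.28, 143.12], [-76.62, 256.62], [0, 156.53], [-152.29, 152.29]. Speed limits (degrees/s): [136.94, 136.94, 159.86, 180, 180, 180].

## Interface

Orientations are given as [roll, pitch, yaw] about the fixed x, y, z axes, in that order (R = Rz(yaw) Ry(pitch) Rx(roll)).
In Python, from bench import r, snapshot, workorder gives the robot as it stands.
- The arm moves only by the tool send_rows, never from a script. Its arguments are lists of equal length, an entry for each row: "offset": the shift along the tool's x, y, z in cm, a list of three; "dr": the turn, a rotation vector about the tool's x, y, z in degrees, a list of three; "grip": the opening in per cent of the stroke, from 0 (shut) to 100 (fully open). In form: {"offset": [[dx, dy, dz], ...], "dr": [[rx, ry, rz], ...], "grip": [grip, ...]}. A call has 1 to 5 rows; each row shifts and turns the commanded pose from where the row before left it, along the tool's axes as they then stand; what a row does not reach is not made up. A row lasts 1/8 s, in which the tool goes at most 62.5 mm and 10.7 degrees, less where a joint would pass 70% of its speed; a pose out of reach is approached as far as the arm can. A call with a gripper value outside its range is refused whole. The fingers move at their own pace and stop on an object; "force" is the grip in N (left out, the last holds). Time passes only in rows, so rows that do not move let the fingers close. It gives the time, the measured TCP pose, the force and the opening at its end, in the units of the state.
- r.sense(): the state, without advancing time (a new reading comes with each control period).
- snapshot(name): name is "scene" or "top" or "wrist"; returns a dict with "pixels" (384x512x3 uint8, red, green, blue), "fx", "fy", "cx", "cy" (pixels), "world_to_cam" (4x4, takes a point from world to camera coordinates). Camera axes: x right, y up, looking along -z (the intrinsics and any distortion apply to the point x, -y, -z); pixel columns grow to the right and rows downward; lengths in mm; the calibration is good to about 2 mm. A picture is of the moment at which its call begins. There is no depth.
- workorder.hand_in(): hands the job in, once; it reports no verdict.
The state is a dict: "time": time; "joint_pos": joint angles; "qd": joint speeds; "joint_efforts": joint torques, N m; "tool_pos": TCP position; "tcp_rot": TCP orientation; "ft_force": force on the tool from outside, world axes, zero at the start; "wrist_torque": the same for the moment, N m; "finger_gap": finger opening in mm.
Only numpy, scipy, OpenCV 4.12 (cv2) and the standard library are available. Lean on these libraries where they do the work, as an engineer would, in place of code of your own. Each camera call takes 0.05 s, during which the arm holds its last target.

## Working session

There is one attempt and no reset: what is moved stays moved. The work goes in short steps, Python scripts to look and compute and a tool call to move; the robot and the scene stay as the last step left them, time stands still between calls to the robot, and variables do not carry over. Pictures are saved under pics/ and viewed, and the job is handed in when it is done.

Besides the shell and the picture viewer there is one more tool, called after "Request:" by a JSON object that holds its "fn" and its "kwargs", one argument or row to a line. send_rows: Moves the arm, as the interface text tells. Its arguments: {"type":"object","properties":{"offset":{"type":"array","items":{"type":"array","items":{"type":"number"}}},"dr":{"type":"array","items":{"type":"array","items":{"type":"number"}}},"grip":{"type":"array","items":{"type":"number"}},"force":{"type":"number"}},"required":["offset","dr","grip"]}

```bash
ls; mkdir -p pics
python3 - <<'E'
from bench import r, snapshot
import cv2,numpy as np
print(r.sense())
for n in ("scene","top","wrist"):
    s=snapshot(n); cv2.imwrite(f"pics/{n}0.png",s["pixels"][:,:,::-1])
    print(n,s["fx"],s["fy"],s["cx"],s["cy"],np.round(s["world_to_cam"],4).tolist(),[k for k in s if k not in("pixels",)])
E
```

```text
pics
{'time': 0.0, 'joint_pos': array([-7.50826515e+01,  7.51710725e+00,  8.53298702e+01, -8.43249502e-04,
        8.72616235e+01, -4.89212231e+00]), 'qd': array([ 0.01084922, -0.08545263,  0.09997228, -0.0804106 , -0.06507999,
       -0.13077483]), 'joint_efforts': array([ 1.42955596e-03, -5.69404042e+01, -5.00547194e+01, -2.31268987e-04,
        1.50829920e-02, -2.13042853e-06]), 'tool_pos': array([ 203.21721402, -563.94510113,  230.21793151]), 'tcp_rot': array([-94.44779805,  89.89139572, 105.3617138 ]), 'ft_force': array([0.7431279 , 0.46991999, 0.62823327]), 'wrist_torque': array([-0.00479453,  0.0075816 ,  0.03666165]), 'finger_gap': 85.48880883883567}
scene 404.59677787367343 404.59677787367343 256.72090180789166 189.42787608323457 [[-0.5401, -0.8415, -0.013, 264.0692], [0.5232, -0.3479, 0.778, -306.5315], [-0.6592, 0.4133, 0.6282, -843.6739], [0.0, 0.0, 0.0, 1.0]] ['fx', 'fy', 'cx', 'cy', 'world_to_cam']
top 352.7397053229449 352.7397053229449 252.11448047420575 190.2576572111306 [[0.0187, -0.9997, -0.0136, -14.6477], [0.9946, 0.0172, 0.1023, -549.5124], [-0.102, -0.0154, 0.9947, -1044.9412], [0.0, 0.0, 0.0, 1.0]] ['fx', 'fy', 'cx', 'cy', 'world_to_cam']
wrist 331.84863458785634 331.84863458785634 253.05412227433027 190.12556913063128 [[0.3393, -0.9407, -0.0018, -599.4196], [0.899, 0.3248, -0.2938, 37.2108], [0.2769, 0.0981, 0.9559, -379.3624], [0.0, 0.0, 0.0, 1.0]] ['fx', 'fy', 'cx', 'cy', 'world_to_cam']
```

View pics/scene0.png

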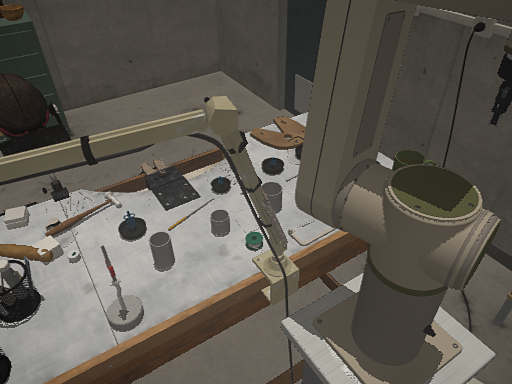

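View pics/top0.png

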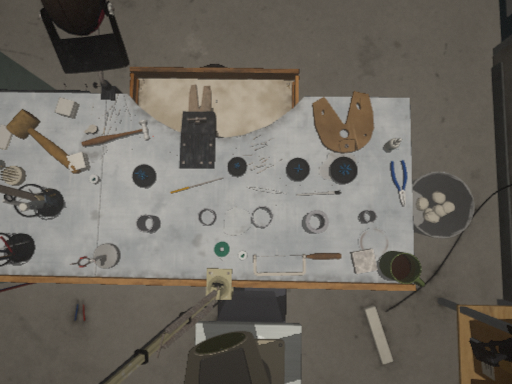

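View pics/wrist0.png

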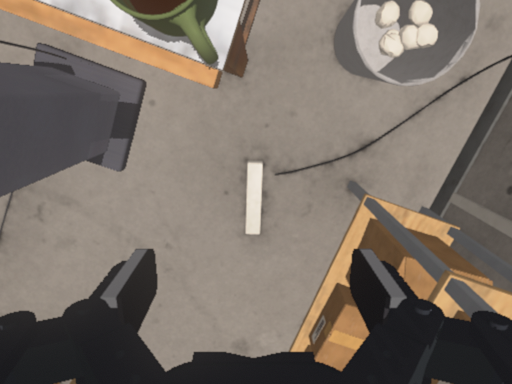

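```bash
cat > h.py <<'E'
import numpy as np, cv2
from bench import r, snapshot
from scipy.spatial.transform import Rotation as R
def cam(s):
    W=np.array(s["world_to_cam"]); return dict(R=W[:3,:3],t=W[:3,3],K=(s["fx"],s["fy"],s["cx"],s["cy"]))
def proj(c,P):
    P=np.atleast_2d(P); q=P@c["R"].T+c["t"]; fx,fy,cx,cy=c["K"]
    return np.c_[cx+fx*q[:,0]/-q[:,2], cy+fy*(-q[:,1])/-q[:,2]]
def ray(c,uv):
    fx,fy,cx,cy=c["K"]; d=np.array([(uv[0]-cx)/fx,-(uv[1]-cy)/fy,-1.])
    return -c["R"].T@c["t"], c["R"].T@d
def atz(c,uv,z):
    o,d=ray(c,uv); return o+d*(z-o[2])/d[2]
def tool():
    s=r.sense(); return s["tool_pos"],R.from_euler('xyz',s["tcp_rot"],degrees=True).as_matrix(),s
E
python3 - <<'E'
from h import *
s=snapshot("top");c=cam(s)
for n,uv in dict(f1=(148,223),f2=(207,216),f3=(262,217),f4=(315,222),f5=(367,217),b1=(145,176),b2=(237,167),b3=(297,169),b4=(343,170),clamp=(220,284),edge=(300,280)).items(): print(n,np.round(atz(c,uv,20)))
im=s["pixels"][130:300,100:420,::-1]
im=cv2.resize(im,None,fx=2.5,fy=2.5,interpolation=cv2.INTER_CUBIC); cv2.imwrite("pics/top1.png",im)
s=snapshot("scene");c=cam(s); im=s["pixels"][110:330,80:340,::-1]
cv2.imwrite("pics/scene1.png",cv2.resize(im,None,fx=2.7,fy=2.7,interpolation=cv2.INTER_CUBIC))
p,T,_=tool(); print(p,T)
E
```

```text
f1 [445. 311.  20.]
f2 [469. 131.  20.]
f3 [469. -36.  20.]
f4 [ 457. -197.   20.]
f5 [ 475. -354.   20.]
b1 [589. 327.  20.]
b2 [622.  43.  20.]
b3 [ 619. -142.   20.]
b4 [ 618. -283.   20.]
clamp [267.  86.  20.]
edge [ 284. -152.   20.]
[ 203.32686684 -564.22520659  230.80079924] [[-2.27198780e-04  3.38947244e-01 -9.40805354e-01]
 [ 8.45535545e-04 -9.40804977e-01 -3.38947312e-01]
 [-9.99999617e-01 -8.72492783e-04 -7.28421997e-05]]
```

View pics/top1.png

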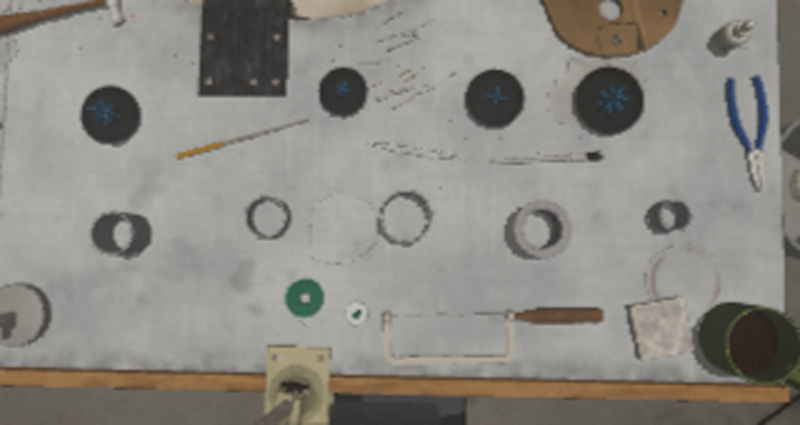

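View pics/scene1.png

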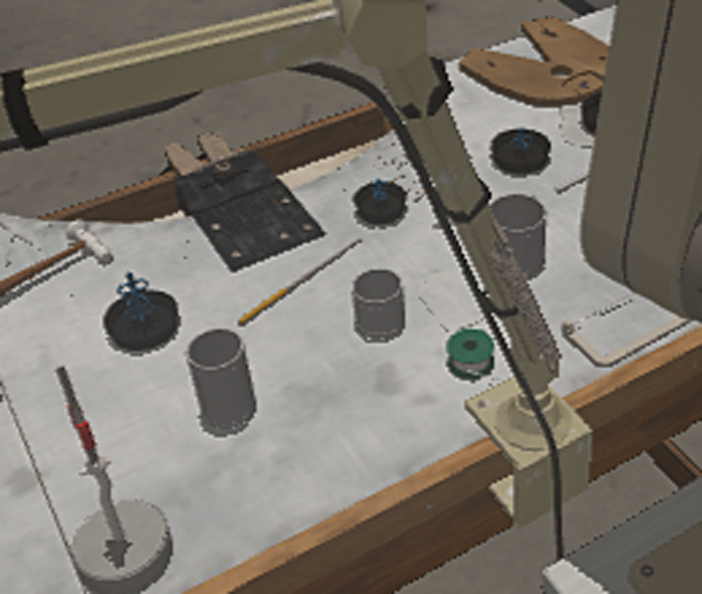

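Run:
```python
from h import *
s=snapshot("top");c=cam(s)
print(proj(c,[[0,0,0],[0,0,300],[203,-564,230]]))
im=s["pixels"][184:384,60:360,::-1]
im=cv2.resize(im,None,fx=2.6,fy=2.6,interpolation=cv2.INTER_CUBIC); cv2.imwrite("pics/top2.png",im)
s=snapshot("scene");c=cam(s);print(proj(c,[[0,0,0],[0,0,300],[203,-564,230]]))
im=s["pixels"][0:384,0:512,::-1]
cv2.imwrite("pics/scene2.png",cv2.resize(im,None,fx=1.55,fy=1.55,interpolation=cv2.INTER_CUBIC))
```

```text
[[247.16986965 375.75600478]
 [243.2679481  435.40691406]
 [486.31934619 332.43089039]]
[[383.35935689 336.42976568]
 [417.36836495 234.59391085]
 [494.30626322 123.08849509]]
```

View pics/top2.png

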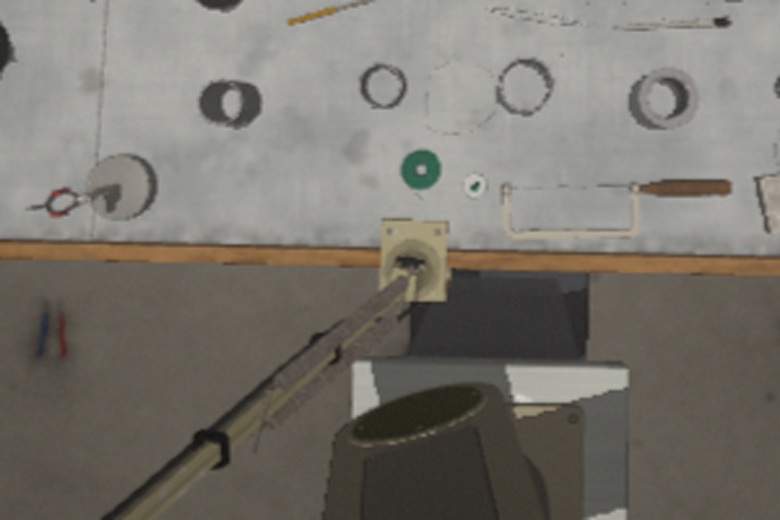

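View pics/scene2.png

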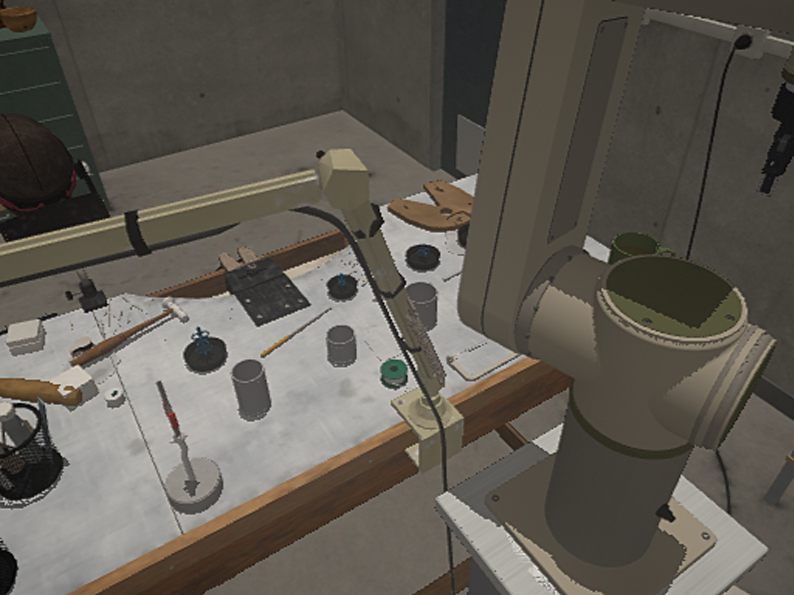

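Run:
```python
from h import *
ct=cam(snapshot("top"));cs=cam(snapshot("scene"))
o,a=ray(ct,(217.7,286));_,b=ray(ct,(142.7,356));n=np.cross(a,b)
for uv in [(278,258),(252,185),(237,140),(222.6,116),(200,124),(88,150),(10,165)]:
    p,d=ray(cs,uv); t=((o-p)@n)/(d@n); P=p+t*d; print(uv,np.round(P),np.round(proj(ct,P)))
```

```text
(278, 258) [283.  70.  19.] [[226. 279.]]
(252, 185) [180. 201. 372.] [[142. 357.]]
(237, 140) [149. 242. 486.] [[ 94. 401.]]
(222.6, 116) [122. 274. 544.] [[ 53. 440.]]
(200, 124) [ 77. 323. 570.] [[  5. 484.]]
(88, 150) [-32. 442. 643.] [[-149.  628.]]
(10, 165) [-66. 479. 667.] [[-213.  688.]]
```

Run:
```python
from h import *
s=snapshot("wrist");c=cam(s);p,T,_=tool()
C=-c["R"].T@c["t"]; print("cam in tool",T.T@(C-p)); print("cam axes in tool (rows x,y,z)",np.round(c["R"]@T,4))
```

```text
cam in tool [-142.08099866    0.29545897  -76.04929283]
cam axes in tool (rows x,y,z) [[ 2.000e-04  1.000e+00 -4.000e-04]
 [ 2.939e-01 -4.000e-04 -9.558e-01]
 [-9.558e-01  1.000e-04 -2.939e-01]]
```

Request:
{"fn": "send_rows", "kwargs": {
  "offset": [
    [0,0,0],
    [0,0,0],
    [0,0,0],
    [0,0,0],
    [0,0,0]
  ],
  "dr": [
    [-10,0,0],
    [-10,0,0],
    [-10,0,0],
    [-10,0,0],
    [-10,0,0]
  ],
  "grip": [100,100,100,100,100],
  "force": 40
}}

```text
time: 1.12
tool_pos: [203.4, -564.5, 231.3]
tcp_rot: [-18.4, 90.0, -128.3]
ft_force: [-0.4, -0.3, 0.0]
finger_gap: 85.3
```

Request:
{"fn": "send_rows", "kwargs": {
  "offset": [
    [0,0,0],
    [0,0,0],
    [0,3,-3],
    [0,5,-4],
    [0,5,-4]
  ],
  "dr": [
    [-10,0,0],
    [-10.2,0,0],
    [0,0,0],
    [0,0,0],
    [0,0,0]
  ],
  "grip": [100,100,100,100,100]
}}

```text
time: 1.75
tool_pos: [331.9, -455.4, 231.4]
tcp_rot: [44.7, 90.0, -45.4]
ft_force: [2.2, -0.7, 0.7]
finger_gap: 85.0
```

Request:
{"fn": "send_rows", "kwargs": {
  "offset": [
    [1,4,-3],
    [1,4,-3],
    [1,4,-3],
    [0,2.8,-2.5],
    [0,0,0]
  ],
  "dr": [
    [0,0,0],
    [0,0,0],
    [0,0,0],
    [0,0,0],
    [0,0,0]
  ],
  "grip": [100,100,100,100,100]
}}

```text
time: 2.38
tool_pos: [480.7, -339.3, 201.1]
tcp_rot: [163.5, 90.0, 73.7]
ft_force: [-0.1, -0.9, 0.5]
finger_gap: 85.5
```

```bash
cat >> h.py <<'E'
import pickle
def shot(tag,name="wrist",view=True,f=1.5):
    s=snapshot(name); p,T,st=tool()
    pickle.dump(dict(s=s,p=p,T=T),open(f"pics/{tag}.pkl","wb"))
    if view: cv2.imwrite(f"pics/{tag}.png",cv2.resize(s["pixels"][:,:,::-1],None,fx=f,fy=f,interpolation=cv2.INTER_CUBIC))
    print(tag,np.round(p,1),np.round(T[:,1],3),"J",np.round(st["joint_pos"],2))
    return s
E
python3 - <<'E'
from h import *
shot("w1")
E
```

```text
w1 [ 479.6 -340.5  201.2] [ 1.     0.003 -0.   ] J [-4.036e+01  6.540e+00  8.943e+01 -1.000e-02  8.404e+01 -4.051e+01]
```

View pics/w1.png

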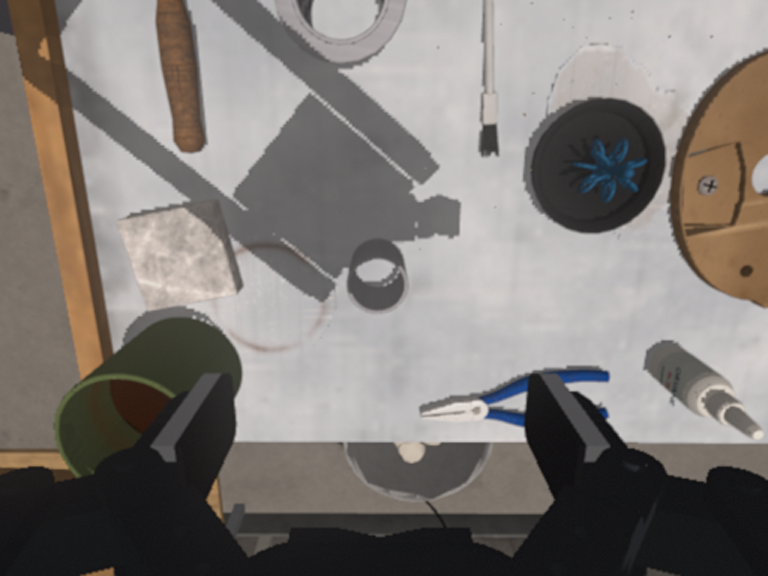

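Request:
{"fn": "send_rows", "kwargs": {
  "offset": [
    [0,2,-4],
    [0,2,-5],
    [0,2,-4],
    [0,0,0],
    [0,0,0]
  ],
  "dr": [
    [0,0,0],
    [0,0,0],
    [0,0,0],
    [0,0,0],
    [0,0,0]
  ],
  "grip": [100,100,100,100,100]
}}

```text
time: 3.05
tool_pos: [538.4, -212.5, 201.5]
tcp_rot: [-9.7, 90.0, -99.7]
ft_force: [0.0, -0.5, 0.6]
finger_gap: 85.3
```

Run:
```python
from h import *
shot("w2"); shot("s2","scene")
```

```text
w2 [ 538.3 -212.8  201.4] [ 1.    -0.001 -0.   ] J [-2.662e+01  5.080e+00  9.096e+01 -4.000e-02  8.394e+01 -2.655e+01]
s2 [ 538.3 -212.9  201.4] [ 1.    -0.002 -0.   ] J [-2.663e+01  5.080e+00  9.096e+01 -3.000e-02  8.394e+01 -2.654e+01]
```

View pics/w2.png

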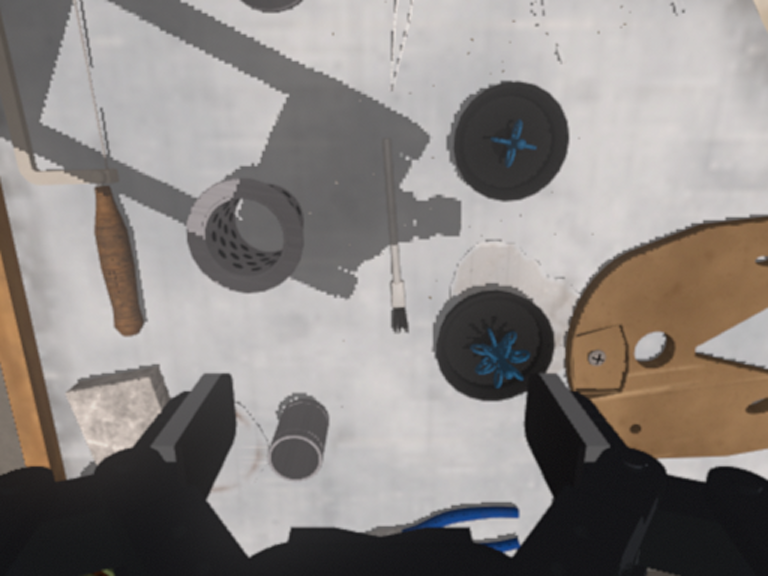

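View pics/s2.png

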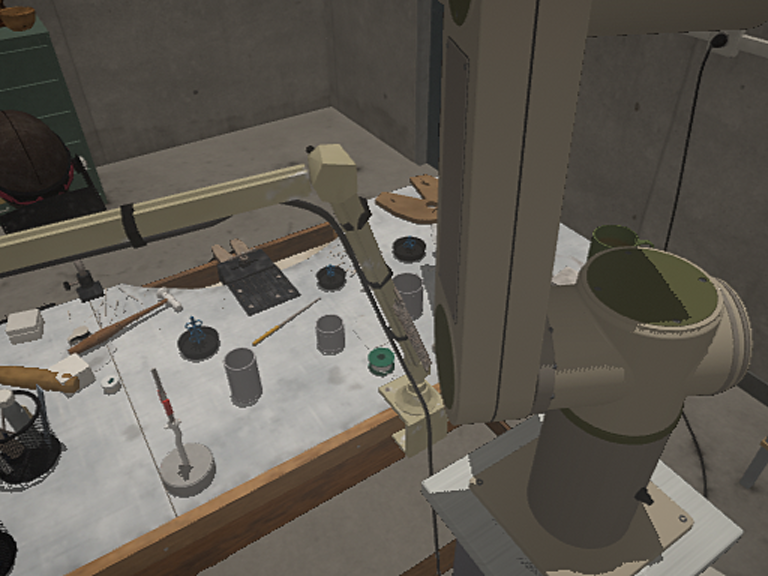

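Run:
```python
import numpy as np
d=[([-75.08,7.471,85.268,87.261],[203.39,-564.48,231.292]),([-40.36,6.54,89.43,84.04],[479.6,-340.5,201.2]),([-26.62,5.08,90.96,83.94],[538.3,-212.8,201.4])]
for J,p in d:
    a=np.radians(J); e=np.array([np.cos(a[0]),np.sin(a[0])]); n=np.array([-e[1],e[0]])
    r,o=np.dot(p[:2],e),np.dot(p[:2],n)
    print(r,o,p[2], np.sin(a[1]),np.sin(a[1]+a[2]),np.cos(a[1]),np.cos(a[1]+a[2]))
    # TX2-90 guess
    for L2,L3,a1 in((425,425,50),(400,450,75),(425,450,50)):
        print(L2,L3, r-L2*np.sin(a[1])-L3*np.sin(a[1]+a[2]), p[2]-L2*np.cos(a[1])-L3*np.cos(a[1]+a[2]))
```

```text
597.8161153339389 51.19623762581193 231.292 0.1300243601838604 0.9988575792161918 0.9915107996178245 -0.04778636251451984
425 425 118.0412910889167 -169.7908857689045
400 450 96.32046061310842 -143.8084567155959
425 450 93.0698516085119 -168.5962267060415
585.954433694587 51.1254499604247 201.2 0.11389683013409377 0.9945764900142456 0.9934925828034175 -0.10400771851619107
425 425 114.85327263154272 -176.8310673220712
400 450 92.83628113453892 -149.393559789081
425 450 89.98886038118656 -174.23087435916642
576.5886084214396 50.95396587732685 201.4 0.08854660753622222 0.9944486783814133 0.9960720346911794 -0.10522274500059625
425 425 116.31561190644453 -177.21094811849784
400 450 93.66806013531476 -149.6785786262035
425 450 91.45439494690919 -174.58037949348295
```

Request:
{"fn": "send_rows", "kwargs": {
  "offset": [
    [0,0,-5],
    [0,0,-6],
    [0,0,-4],
    [0,0,0],
    [0,0,0]
  ],
  "dr": [
    [0,0,0],
    [0,0,0],
    [0,0,0],
    [0,0,0],
    [0,0,0]
  ],
  "grip": [100,100,100,100,100]
}}

```text
time: 3.78
tool_pos: [538.9, -62.6, 201.4]
tcp_rot: [16.3, 90.0, -73.8]
ft_force: [-0.6, -0.3, -0.4]
finger_gap: 85.4
```

Run:
```python
from h import *
shot("w3")
```

```text
w3 [538.9 -62.9 201.4] [ 1.    -0.001  0.   ] J [-1.205e+01 -5.400e-01  9.674e+01 -3.000e-02  8.379e+01 -1.197e+01]
```

Request:
{"fn": "send_rows", "kwargs": {
  "offset": [
    [0,0,-5],
    [0,0,-6],
    [0,0,-3],
    [0,0,0],
    [0,0,0]
  ],
  "dr": [
    [0,0,0],
    [0,0,0],
    [0,0,0],
    [0,0,0],
    [0,0,0]
  ],
  "grip": [100,100,100,100,100]
}}

```text
time: 4.45
tool_pos: [539.1, 77.1, 201.2]
tcp_rot: [-13.7, 90.0, -103.7]
ft_force: [0.1, -0.7, -0.6]
finger_gap: 85.6
```

Run:
```python
from h import *
shot("w4"); shot("s4","scene"); shot("t4","top")
```

```text
w4 [539.1  76.9 201.2] [ 1.    -0.002 -0.   ] J [ 2.750e+00 -1.900e-01  9.641e+01 -3.000e-02  8.379e+01  2.850e+00]
s4 [539.1  77.  201.2] [ 1.    -0.002 -0.   ] J [ 2.750e+00 -2.000e-01  9.642e+01 -2.000e-02  8.379e+01  2.860e+00]
t4 [539.1  77.1 201.2] [ 1.    -0.002 -0.   ] J [ 2.760e+00 -2.000e-01  9.642e+01 -2.000e-02  8.379e+01  2.870e+00]
```

View pics/w3.png

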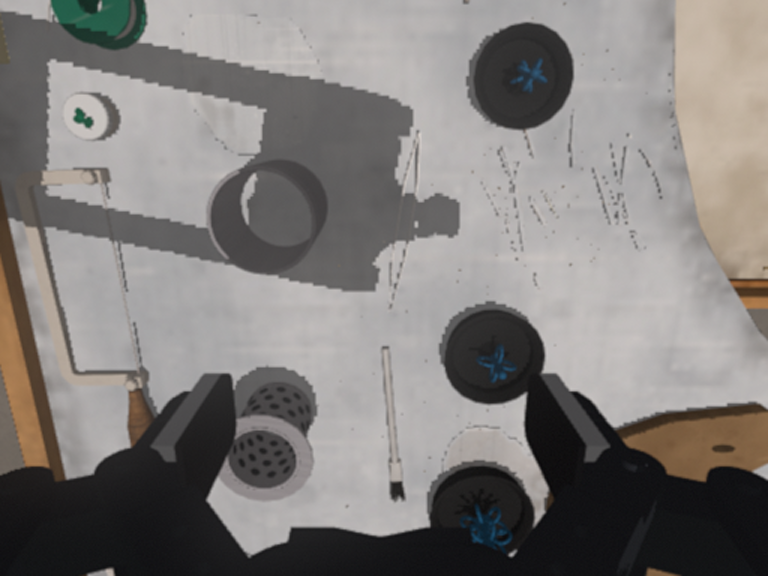

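View pics/w4.png

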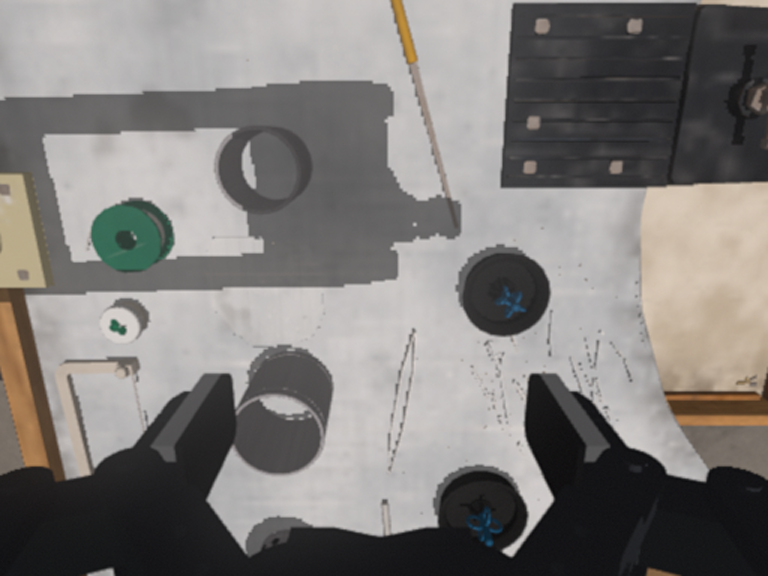

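View pics/s4.png

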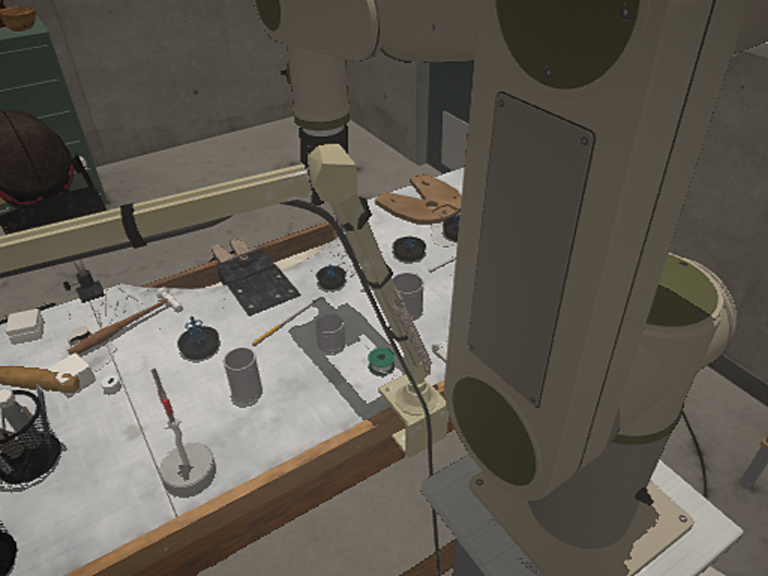

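View pics/t4.png

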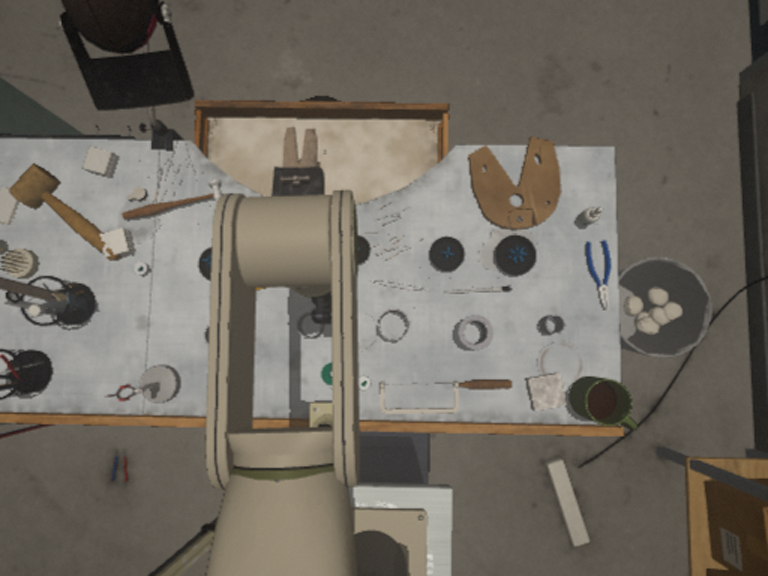

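Run:
```python
from h import *
cs=cam(snapshot("scene"));print("cam",-cs["R"].T@cs["t"])
for uv in [(330,287),(380,17)]:
    o,d=ray(cs,uv)
    for x in(-20,0,50): P=o+d*(x-o[0])/d[0]; print(uv,np.round(P))
```

```text
cam [-253.14242259  464.31160886  771.88955994]
(330, 287) [-20. 206. 334.]
(330, 287) [ -0. 184. 296.]
(330, 287) [ 50. 129. 202.]
(380, 17) [-20. 199. 674.]
(380, 17) [  0. 176. 666.]
(380, 17) [ 50. 119. 645.]
```

Request:
{"fn": "send_rows", "kwargs": {
  "offset": [
    [0,0,-5],
    [0,0.5,-5],
    [0,0.5,-3],
    [0,0,0],
    [0,0,0]
  ],
  "dr": [
    [0,0,0],
    [0,0,0],
    [0,0,0],
    [0,0,0],
    [0,0,0]
  ],
  "grip": [100,100,100,100,100]
}}

```text
time: 5.28
tool_pos: [548.9, 207.7, 201.1]
tcp_rot: [-27.8, 90.0, -117.9]
ft_force: [-0.5, -0.1, 0.3]
finger_gap: 85.5
```

Run:
```python
from h import *
shot("w5"); shot("s5","scene"); shot("t5","top")
```

```text
w5 [548.9 207.4 201.2] [ 1.    -0.001 -0.   ] J [ 1.571e+01  6.340e+00  8.965e+01 -2.000e-02  8.404e+01  1.576e+01]
s5 [548.9 207.3 201.3] [ 1.    -0.001 -0.   ] J [ 1.570e+01  6.320e+00  8.965e+01 -2.000e-02  8.404e+01  1.577e+01]
t5 [549.  207.4 201.4] [ 1.    -0.001  0.   ] J [ 1.570e+01  6.320e+00  8.965e+01 -1.000e-02  8.403e+01  1.578e+01]
```

View pics/w5.png

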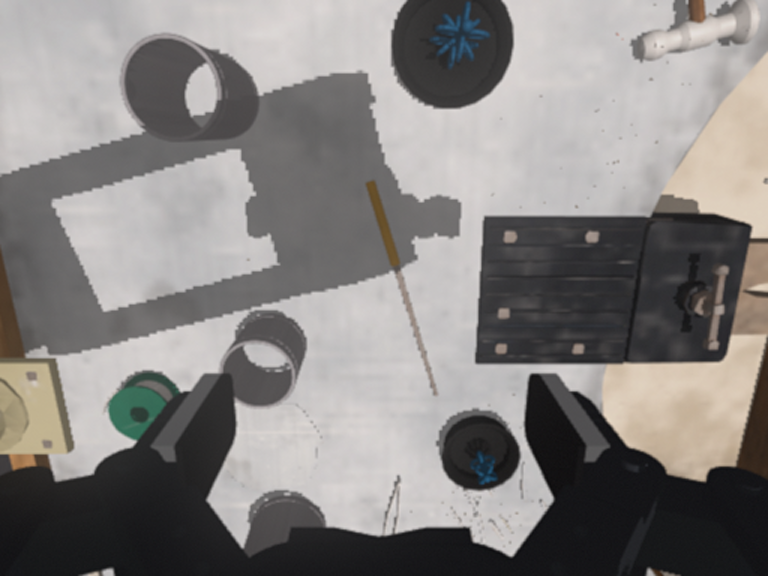

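View pics/s5.png

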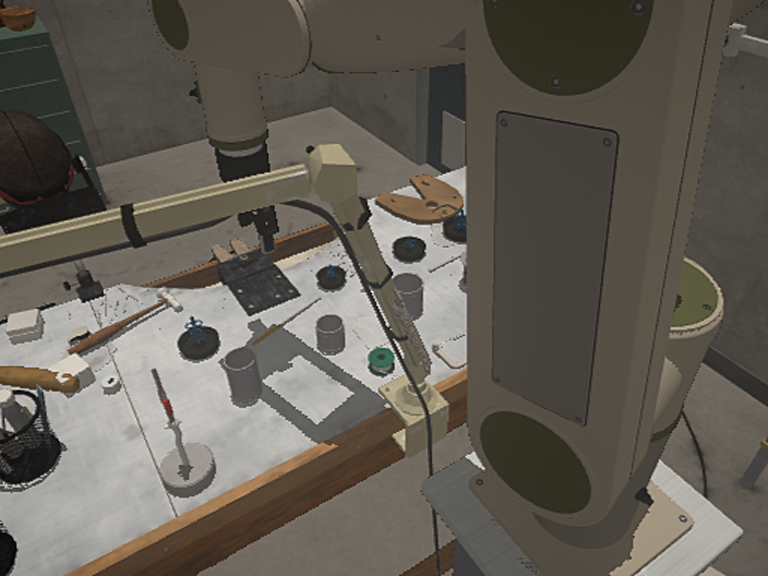

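View pics/t5.png

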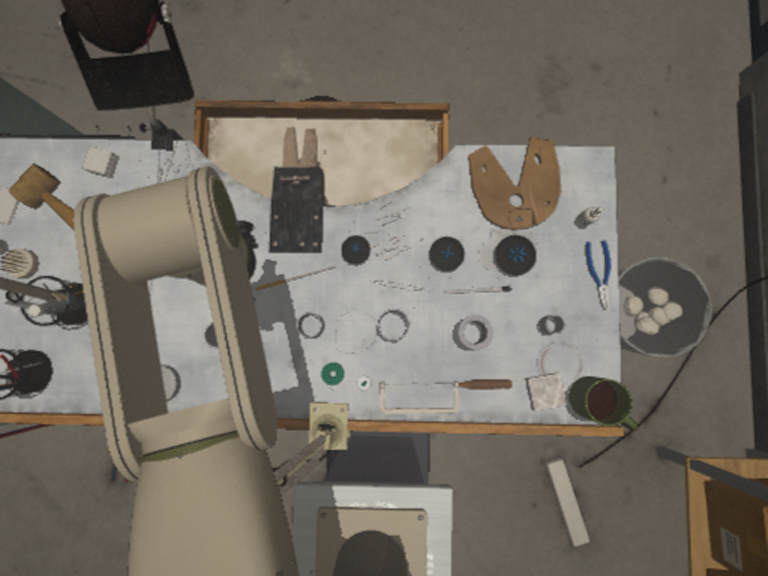

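```bash
cat > fit.py <<'E'
from h import *
from scipy.optimize import minimize
OBJ=dict(fs=(475,-354,38,50),fsh=(469,131,50,50),ft=(445,311,50,80),fl=(469,-36,62,65),
 bs=(622,43,62,18),bsh=(619,-142,74,18),bt=(589,327,74,18),bl=(618,-283,86,18))
IN=dict(fs=33,fsh=45,ft=45,fl=57,bs=54,bsh=66,bt=66,bl=78)
A=np.linspace(0,2*np.pi,120,endpoint=False)
def circ(x,y,z,d): return np.c_[x+d/2*np.cos(A),y+d/2*np.sin(A),np.full_like(A,z)]
def load(tag):
    q=pickle.load(open(f"pics/{tag}.pkl","rb")); s=q["s"]; g=cv2.cvtColor(s["pixels"],cv2.COLOR_RGB2GRAY).astype(np.float32)
    g=cv2.GaussianBlur(g,(0,0),0.9); gx=cv2.Sobel(g,cv2.CV_32F,1,0)/8; gy=cv2.Sobel(g,cv2.CV_32F,0,1)/8
    return dict(c=cam(s),gx=gx,gy=gy,s=s,mask=1)
def score(v,x,y,z,d,sign=0):
    P=proj(v["c"],circ(x,y,z,d)); C=P.mean(0); n=P-C; n/=np.linalg.norm(n,axis=1)[:,None]
    m=P.astype(np.float32).reshape(-1,1,2)
    gx=cv2.remap(v["gx"],m,None,cv2.INTER_LINEAR)[:,0]; gy=cv2.remap(v["gy"],m,None,cv2.INTER_LINEAR)[:,0]
    g=gx*n[:,0]+gy*n[:,1]   # + = brighter outward
    return np.mean(np.clip(g,0,15)) if sign>0 else np.mean(np.clip(np.abs(g),0,15))
def fit(name,tags,fitz=False,extra=True):
    x,y,d,h=OBJ[name]; V=[load(t) for t in tags]; base=name[0]=='b'
    def f(p):
        z=p[2] if fitz else h
        t=0
        for v in V:
            t+=score(v,p[0],p[1],z,d,1 if base else 0)+ (0 if base else .5*score(v,p[0],p[1],z,IN[name]))
            if not base and extra: t+=.5*score(v,p[0],p[1],0,d)
        return -t/len(V)
    best=min(((f([x+i,y+j,h]),x+i,y+j) for i in np.arange(-12,13,1.5) for j in np.arange(-12,13,1.5)))
    p0=[best[1],best[2],h][:3 if fitz else 2]
    sx=np.array([p0]+[np.array(p0)+1.5*np.eye(len(p0))[i]*(3 if i==2 else 1) for i in range(len(p0))])
    o=minimize(f,p0,method="Nelder-Mead",options=dict(initial_simplex=sx,xatol=.02,fatol=1e-4))
    return np.round(o.x,1),round(-o.fun,2)
E
python3 - <<'E'
from fit import *
vis=dict(fs=["w1","w2"],bl=["w1","w2"],bsh=["w2","w3"],fl=["w3","w4"],bs=["w3","w4","w5"],fsh=["w4","w5"],ft=["w5"],bt=["w5"])
for n,t in vis.items():
    print(n,"joint z",fit(n,t,True),"z fixed",fit(n,t),[fit(n,[k]) for k in t])
E
```

```text
fs joint z (array([ 479.7, -355. ,   46.8]), np.float64(23.56)) z fixed (array([ 480.5, -353. ]), np.float64(23.07)) [(array([ 479.1, -353.8]), np.float64(21.83)), (array([ 480.5, -353. ]), np.float64(25.24))]
bl joint z (array([ 623.3, -285.4,   10.4]), np.float64(14.35)) z fixed (array([ 620.7, -284.5]), np.float64(13.97)) [(array([ 620.9, -285.9]), np.float64(14.71)), (array([ 621.1, -283.4]), np.float64(13.96))]
bsh joint z (array([ 620.9, -143. ,   15.2]), np.float64(14.13)) z fixed (array([ 620.6, -143. ]), np.float64(13.77)) [(array([ 619.6, -143.3]), np.float64(14.86)), (array([ 621.6, -141.6]), np.float64(13.72))]
fl joint z (array([473.5, -35.3,  64.9]), np.float64(19.36)) z fixed (array([473.5, -35.2]), np.float64(19.35)) [(array([473.4, -36.2]), np.float64(15.93)), (array([473.6, -35. ]), np.float64(23.85))]
bs joint z (array([628.1,  45. ,  13.4]), np.float64(14.02)) z fixed (array([627.2,  44.5]), np.float64(13.48)) [(array([627.6,  44.1]), np.float64(14.57)), (array([627. ,  44.9]), np.float64(14.64)), (array([626. ,  48.8]), np.float64(14.32))]
fsh joint z (array([470.4, 131.6,  50.4]), np.float64(19.72)) z fixed (array([470.4, 131.5]), np.float64(19.7)) [(array([470.5, 131.1]), np.float64(15.45)), (array([470.1, 132. ]), np.float64(24.48))]
ft joint z (array([447.5, 303.2,  81.7]), np.float64(20.97)) z fixed (array([447.2, 303.3]), np.float64(20.61)) [(array([447.2, 303.3]), np.float64(20.61))]
bt joint z (array([594.3, 332.7,   7.1]), np.float64(11.15)) z fixed (array([592.8, 332.6]), np.float64(10.88)) [(array([592.8, 332.6]), np.float64(10.88))]
```

Request:
{"fn": "send_rows", "kwargs": {
  "offset": [
    [0,0,-3],
    [0,-1,-3],
    [0,-1,-2],
    [0,0,0],
    [0,0,0]
  ],
  "dr": [
    [0,0,0],
    [0,0,0],
    [0,0,0],
    [0,0,0],
    [0,0,0]
  ],
  "grip": [100,100,100,100,100]
}}

```text
time: 6.05
tool_pos: [528.9, 288.0, 201.4]
tcp_rot: [26.9, 90.0, -63.1]
ft_force: [-0.4, -0.4, -0.7]
finger_gap: 85.6
```

Run:
```python
from h import *
shot("w6"); shot("s6","scene"); shot("t6","top")
```

```text
w6 [529.1 287.8 201.4] [ 1. -0.  0.] J [ 2.369e+01  8.680e+00  8.708e+01 -3.000e-02  8.424e+01  2.371e+01]
s6 [529.1 287.8 201.4] [ 1.    -0.001  0.   ] J [ 2.368e+01  8.680e+00  8.708e+01 -2.000e-02  8.424e+01  2.372e+01]
t6 [529.2 287.8 201.4] [ 1.    -0.001  0.   ] J [ 2.368e+01  8.690e+00  8.707e+01 -2.000e-02  8.424e+01  2.372e+01]
```

View pics/w6.png

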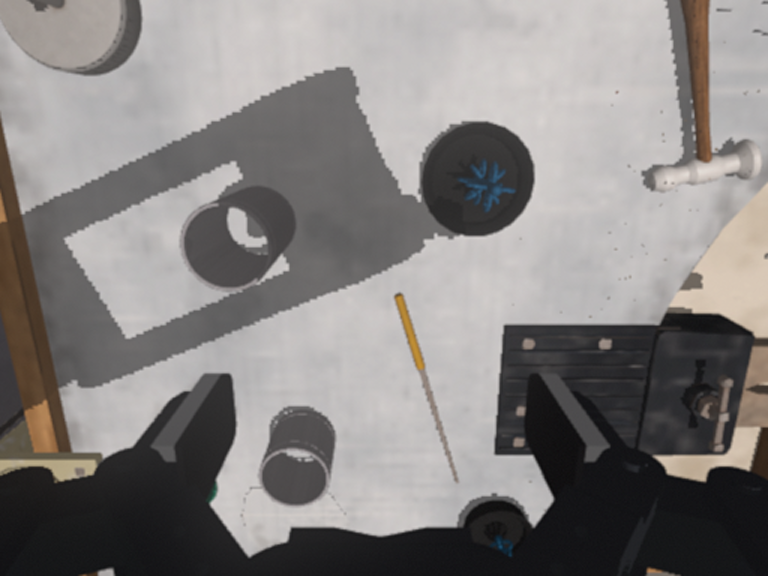

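View pics/s6.png

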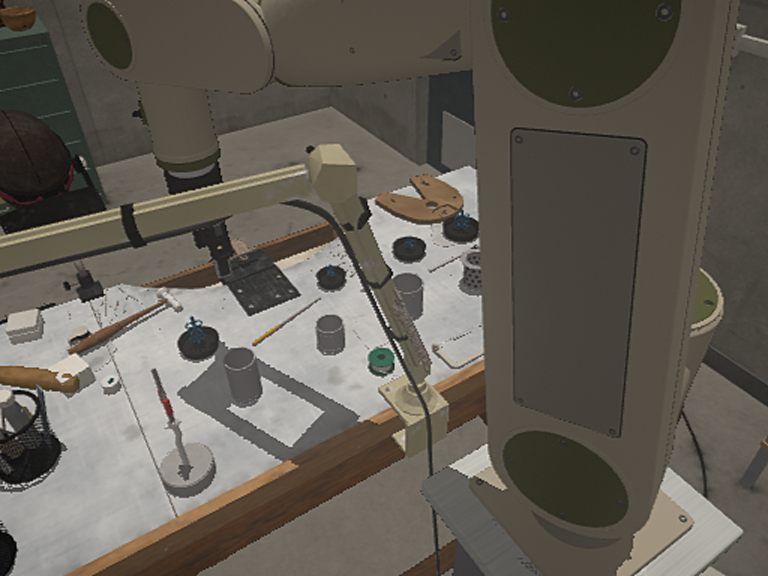

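View pics/t6.png

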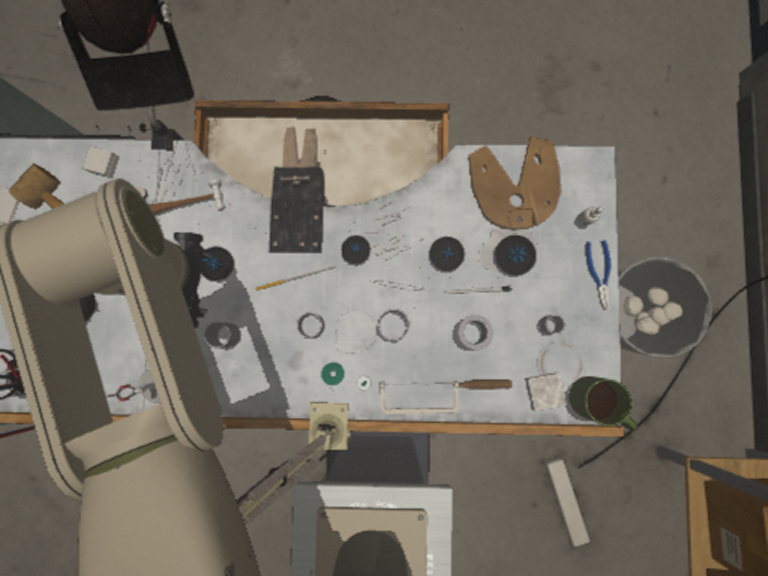

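```bash
python3 - <<'E'
import numpy as np
D=[([-75.08,7.471,85.268],[203.39,-564.48,231.292]),([-40.36,6.54,89.43],[479.6,-340.5,201.2]),([-26.62,5.08,90.96],[538.3,-212.8,201.4]),([-12.05,-.54,96.74],[538.9,-62.9,201.4]),([2.75,-.19,96.41],[539.1,76.9,201.2]),([15.71,6.34,89.65],[548.9,207.4,201.2]),([23.68,8.68,87.08],[529.1,287.8,201.4])]
A=[];b=[]
for J,p in D:
    a=np.radians(J); e=np.array([np.cos(a[0]),np.sin(a[0])]); r=np.dot(p[:2],e)
    A+= [[1,0,np.sin(a[1]),np.sin(a[1]+a[2])],[0,1,np.cos(a[1]),np.cos(a[1]+a[2])]]; b+=[r,p[2]]
s=np.linalg.lstsq(np.array(A),np.array(b),rcond=None); print(s[0],s[1])
E
python3 - <<'E'
from fit import *
for n in("ft","bt"):
    for t in (["w5","w6"],["w6"]): print(n,t,fit(n,t,True),fit(n,t))
print(fit("fsh",["w4","w5","w6"]))
E
```

```text
[  -6.33568847 -116.6197526   377.74784207  553.03322023] [9.19792905]
ft ['w5', 'w6'] (array([447.2, 303.5,  80.6]), np.float64(20.35)) (array([447.2, 303.5]), np.float64(20.28))
ft ['w6'] (array([447.3, 303.7,  80.5]), np.float64(20.08)) (array([447.2, 303.7]), np.float64(20.06))
bt ['w5', 'w6'] (array([593.9, 333. ,   9.6]), np.float64(13.06)) (array([593.7, 332.9]), np.float64(12.92))
bt ['w6'] (array([593.6, 333.3,  13. ]), np.float64(15.0)) (array([593.3, 333.4]), np.float64(15.0))
(array([470.2, 131.7]), np.float64(21.94))
```

Request:
{"fn": "send_rows", "kwargs": {
  "offset": [
    [0,-4,-1],
    [0,-4.2,-0.6],
    [3,0,0],
    [3,0,0],
    [0,0,0]
  ],
  "dr": [
    [0,0,0],
    [0,0,0],
    [0,0,0],
    [0,0,0],
    [0,0,0]
  ],
  "grip": [100,100,100,100,100]
}}

```text
time: 6.82
tool_pos: [445.2, 303.2, 138.8]
tcp_rot: [-59.9, 89.7, -149.9]
ft_force: [-1.2, 0.0, 0.1]
finger_gap: 85.8
```

Run:
```python
from h import *
shot("w7"); shot("s7","scene")
from fit import *
print(fit("ft",["w7"],True),fit("ft",["w7"]))
```

```text
w7 [446.3 303.9 140.7] [ 1.    -0.    -0.002] J [ 2.8810e+01  1.8500e+00  1.0082e+02 -1.0000e-02  7.7460e+01  2.8830e+01]
s7 [447.2 304.4 142. ] [ 1. -0.  0.] J [ 28.82   1.81 100.72  -0.    77.46  28.84]
(array([447. , 304.5,  83.3]), np.float64(15.49)) (array([447. , 302.9]), np.float64(14.65))
```

View pics/w7.png

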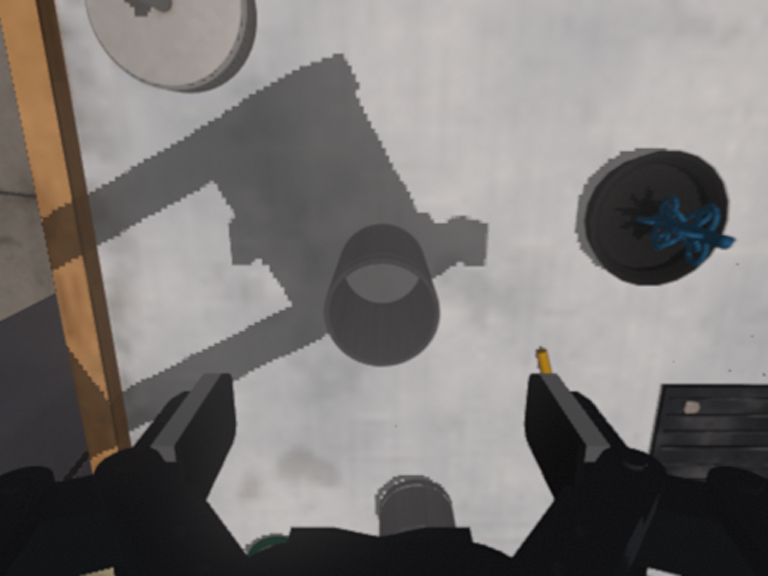

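View pics/s7.png

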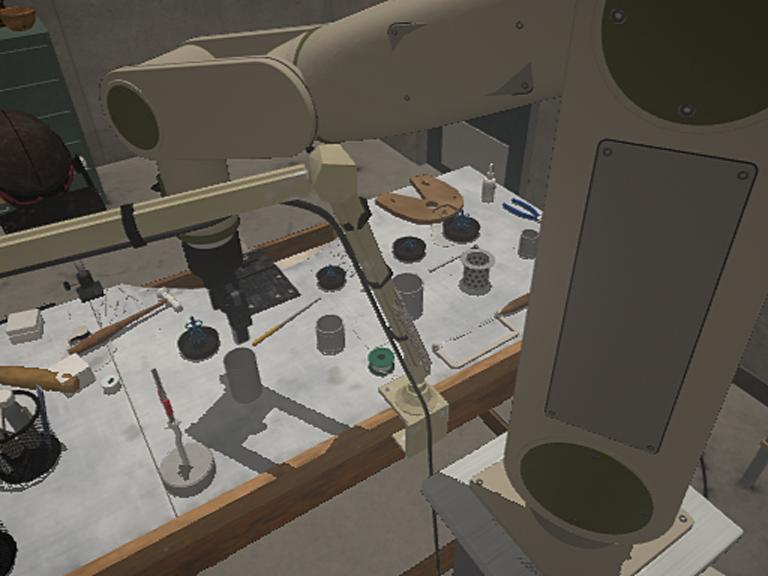

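Run:
```python
from h import *
cs=cam(snapshot("scene")); ct=cam(snapshot("top"))
J1=np.radians(28.82); e=np.array([np.cos(J1),np.sin(J1),0]); n=np.array([-e[1],e[0],0])
for lat in(100,110):
  for uv in [(316/1.5,145/1.5),(430/1.5,125/1.5),(540/1.5,105/1.5),(300/1.5,85/1.5)]:
    o,d=ray(cs,uv); t=(lat-o@n)/(d@n); P=o+t*d; print(lat,np.round(uv),"s",round(P@e),"z",round(P[2]))
j2,j3=np.radians(1.81),np.radians(100.72)
E=np.array([378*np.sin(j2),296+378*np.cos(j2)]); W=E+553*np.array([np.sin(j2+j3),np.cos(j2+j3)]); print("elbow",E,"wrist",W)
# lamp points from scene edges: refine using vertical plane through top line edges
o,a=ray(ct,(217.7,286));_,b=ray(ct,(142.7,356));nn=np.cross(a,b)
for uv in [(365/1.5,300/1.5),(345/1.5,215/1.5),(330/1.5,150/1.5),(312/1.5,165/1.5),(355/1.5,170/1.5)]:
    p,d=ray(cs,uv); P=p+((o-p)@nn)/(d@nn)*d; print(np.round(uv),np.round(P),"s",round(P@e),"lat",round(P@n))
```

```text
100 [211.  97.] s 312 z 517
100 [287.  83.] s 196 z 560
100 [360.  70.] s 108 z 594
100 [200.  57.] s 324 z 572
110 [211.  97.] s 305 z 523
110 [287.  83.] s 191 z 565
110 [360.  70.] s 106 z 598
110 [200.  57.] s 316 z 577
elbow [ 11.93920764 673.81140179] wrist [551.76815546 553.83762507]
[243. 200.] [146. 238. 382.] s 243 lat 138
[230. 143.] [130. 263. 498.] s 240 lat 168
[220. 100.] [121. 276. 565.] s 239 lat 184
[208. 110.] [ 95. 304. 573.] s 230 lat 221
[237. 113.] [157. 236. 520.] s 251 lat 131
```

Request:
{"fn": "send_rows", "kwargs": {
  "offset": [
    [0,0,0],
    [0,0,0],
    [3.2,0,0.5],
    [3.2,0,0.6],
    [3.2,0,0.5]
  ],
  "dr": [
    [0,6,0],
    [0,6,0],
    [0,0,0],
    [0,0,0],
    [0,0,0]
  ],
  "grip": [100,100,100,100,100]
}}

```text
time: 7.65
tool_pos: [448.4, 309.3, 45.0]
tcp_rot: [179.1, 77.9, 89.2]
ft_force: [-0.2, -0.3, -0.5]
finger_gap: 85.6
```

Request:
{"fn": "send_rows", "kwargs": {
  "offset": [
    [0,0,0]
  ],
  "dr": [
    [0,0,0]
  ],
  "grip": [100]
}}

```text
time: 7.78
tool_pos: [445.5, 308.3, 42.6]
tcp_rot: [-179.0, 78.1, 91.0]
ft_force: [0.6, -1.5, 0.4]
finger_gap: 85.5
```

Run:
```python
from h import *
shot("w8"); shot("s8","scene")
p,T,_=tool();print(T)
from fit import *
print(fit("ft",["w8"],True),fit("ft",["w8"]))
```

```text
w8 [446.8 308.9  44.5] [ 1.     0.    -0.001] J [ 21.71   3.63 110.82  12.68  61.7   16.05]
s8 [447.8 309.3  45.7] [1.    0.    0.001] J [ 21.71   3.56 110.75  12.68  61.69  16.05]
[[ 1.40935421e-03  9.99998899e-01  4.64350172e-04]
 [ 2.08592138e-01  1.60155693e-04 -9.78002707e-01]
 [-9.78001704e-01  1.47521203e-03 -2.08591683e-01]]
(array([446.3, 303.3,  78.2]), np.float64(12.13)) (array([446.5, 303.5]), np.float64(11.44))
```

View pics/w8.png

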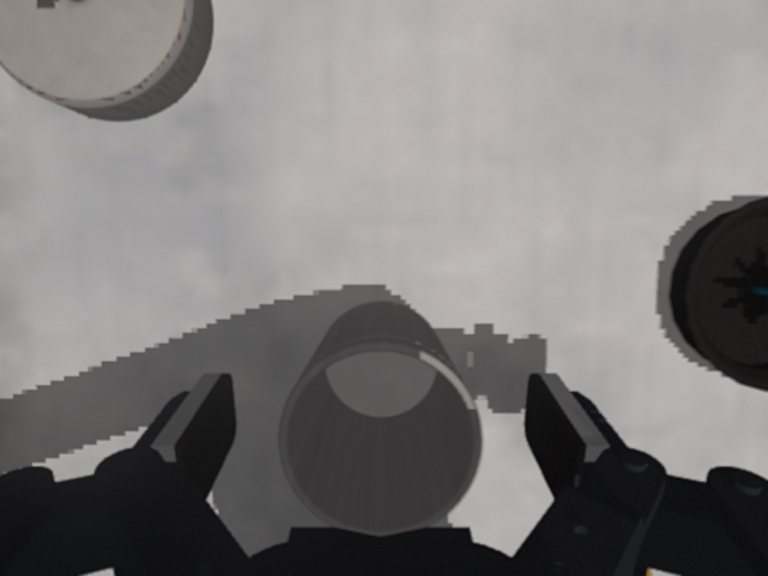

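View pics/s8.png

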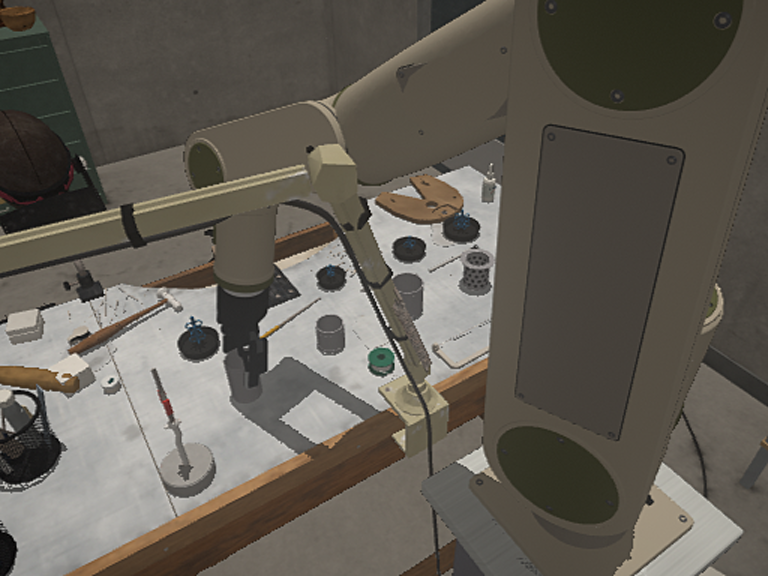

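Request:
{"fn": "send_rows", "kwargs": {
  "offset": [
    [0,0,0],
    [0,0,0],
    [0,0,0],
    [0,0,0],
    [0,0,0]
  ],
  "dr": [
    [0,0,0],
    [0,0,0],
    [0,0,0],
    [0,0,0],
    [0,0,0]
  ],
  "grip": [50,30,30,30,30],
  "force": 45
}}

```text
time: 8.5
tool_pos: [447.8, 309.5, 45.7]
tcp_rot: [179.4, 77.9, 89.5]
ft_force: [-1.5, -1.8, 6.9]
finger_gap: 47.5
```

Run:
```python
from h import *
shot("w9")
from fit import *
print(fit("ft",["w9"],True),fit("ft",["w9"]))
```

```text
w9 [447.8 309.5  45.8] [1.    0.    0.002] J [ 21.72   3.53 110.79  12.69  61.65  16.04]
(array([448.9, 303.7,  79.7]), np.float64(13.39)) (array([448.8, 303.8]), np.float64(13.33))
```

View pics/w9.png

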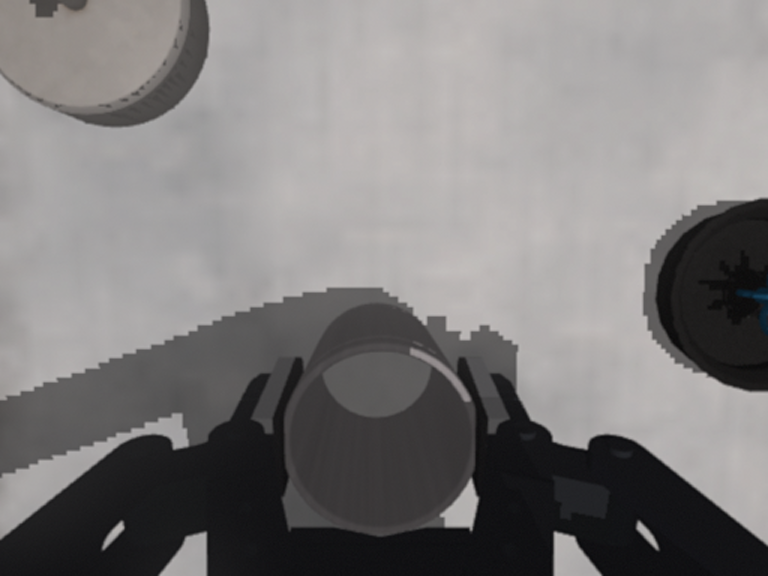

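Request:
{"fn": "send_rows", "kwargs": {
  "offset": [
    [-2,0,-0.4],
    [-3.9,0,-0.8],
    [-3.9,0,-0.8],
    [0.3,4,-1.4],
    [0.3,3.3,-1.4]
  ],
  "dr": [
    [0,0,0],
    [0,0,0],
    [0,0,0],
    [0,0,0],
    [0,0,0]
  ],
  "grip": [30,30,30,30,30]
}}

```text
time: 9.18
tool_pos: [521.4, 337.2, 145.7]
tcp_rot: [179.3, 78.0, 89.3]
ft_force: [-0.2, -0.5, -1.7]
finger_gap: 47.6
```

Request:
{"fn": "send_rows", "kwargs": {
  "offset": [
    [0,0,0],
    [0,0,0]
  ],
  "dr": [
    [0,0,0],
    [0,0,0]
  ],
  "grip": [30,30]
}}

```text
time: 9.43
tool_pos: [519.1, 336.5, 143.4]
tcp_rot: [-179.6, 78.0, 90.4]
ft_force: [0.7, 0.1, -2.6]
finger_gap: 47.5
```

Run:
```python
from h import *
shot("w10");shot("t10","top")
from fit import *
print(fit("bt",["w10"],True),fit("bt",["w10"]))
```

```text
w10 [518.9 336.5 143.6] [ 1.     0.    -0.001] J [21.61  8.26 94.56 11.65 73.11 18.6 ]
t10 [518.9 336.5 143.8] [ 1.     0.    -0.001] J [21.61  8.23 94.58 11.66 73.11 18.6 ]
(array([594.2, 332. ,  11.5]), np.float64(13.04)) (array([593.3, 333. ]), np.float64(12.94))
```

View pics/w10.png

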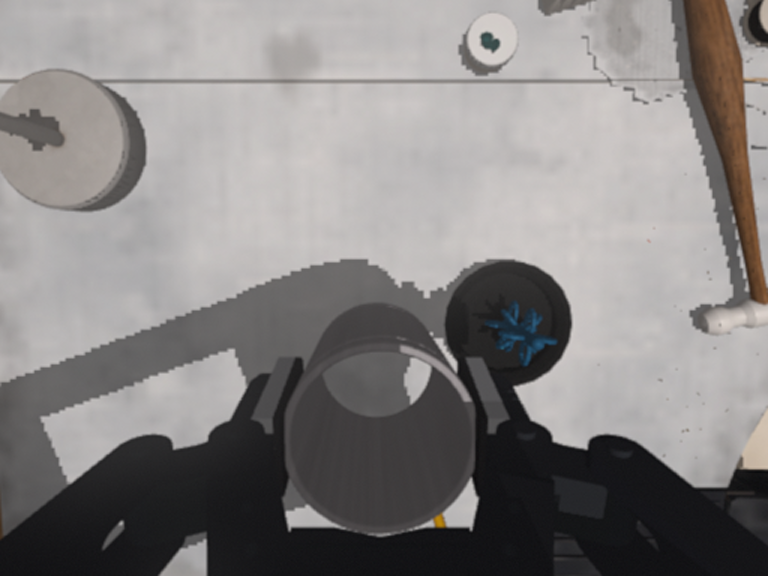

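```bash
cat >> fit.py <<'E'
def overlay(tag,name,xy,out,sc=6,w=110,circs=None):
    v=load(tag); c=v["c"]; d=OBJ[name][2]
    C=proj(c,[[xy[0],xy[1],10]])[0]; x0,y0=int(max(0,C[0]-w/2)),int(max(0,C[1]-w/2))
    im=v["s"]["pixels"][y0:y0+w,x0:x0+w,::-1]; im=cv2.convertScaleAbs(im,alpha=1.8)
    im=cv2.resize(im,None,fx=sc,fy=sc,interpolation=cv2.INTER_NEAREST)
    if circs is None: circs=[(d,18,(0,0,255)),(d-8,18,(0,255,255)),(d-16,6,(0,255,0)),(d,0,(255,0,255))]
    for dd,z,col in circs:
        P=(proj(c,circ(*xy,z,dd))-[x0,y0]+.5)*sc
        cv2.polylines(im,[P.astype(np.int32)],True,col,1)
    cv2.imwrite(f"pics/{out}.png",im)
E
python3 - <<'E'
from fit import *
overlay("w10","bt",(593.5,333),"o10"); overlay("w6","bt",(593.5,333),"o6")
E
```

```text
(no output)
```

View pics/o10.png

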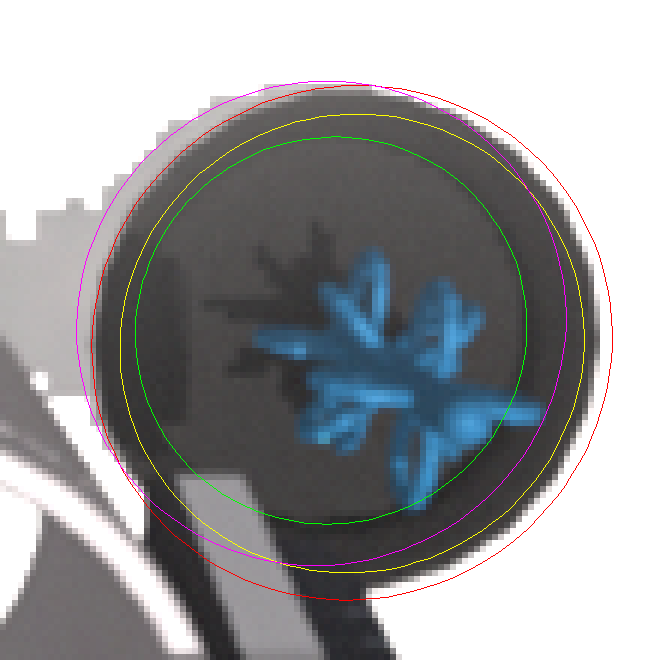

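View pics/o6.png

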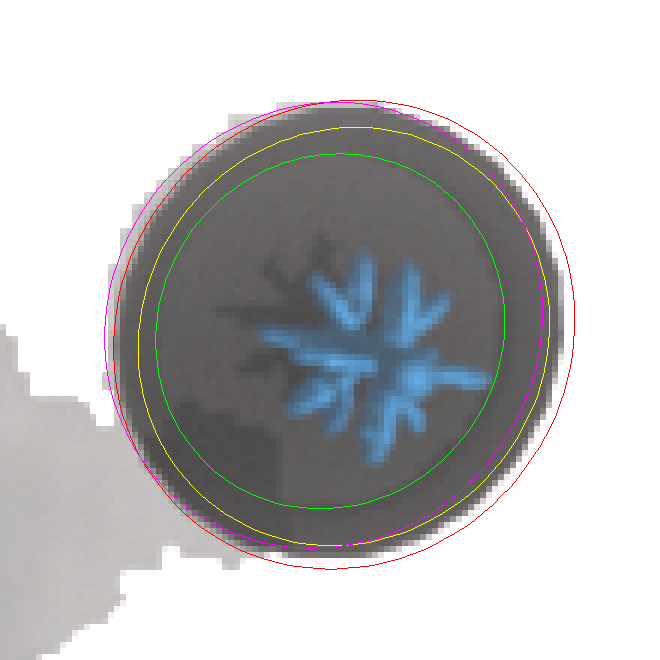

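Run:
```python
from fit import *
def ov(tag,xy,out,x,w=100,sc=7):
    v=load(tag);c=v["c"];C=proj(c,[[xy[0],xy[1],10]])[0];x0,y0=int(C[0]-w/2),int(C[1]-w/2)
    g=cv2.cvtColor(v["s"]["pixels"][y0:y0+w,x0:x0+w],cv2.COLOR_RGB2GRAY).astype(float)
    print(np.percentile(g,[5,25,50,75]))
    g=np.clip((g-25)*5,0,255).astype(np.uint8); im=cv2.resize(g,None,fx=sc,fy=sc,interpolation=cv2.INTER_CUBIC); im=cv2.cvtColor(im,cv2.COLOR_GRAY2BGR)
    for dd,z,col in x:
        P=(proj(c,circ(*xy,z,dd))-[x0,y0]+.5)*sc; cv2.polylines(im,[P.astype(np.int32)],True,col,1)
    cv2.imwrite(f"pics/{out}.png",im)
ov("w6",(593.5,333),"e6",[(58,6,(0,255,0)),(66,18,(0,255,255))])
ov("w10",(593.5,333),"e10",[(58,6,(0,255,0)),(66,18,(0,255,255))])
```

```text
[ 46.  55. 107. 200.]
[ 29.  39.  53. 189.]
```

View pics/e6.png

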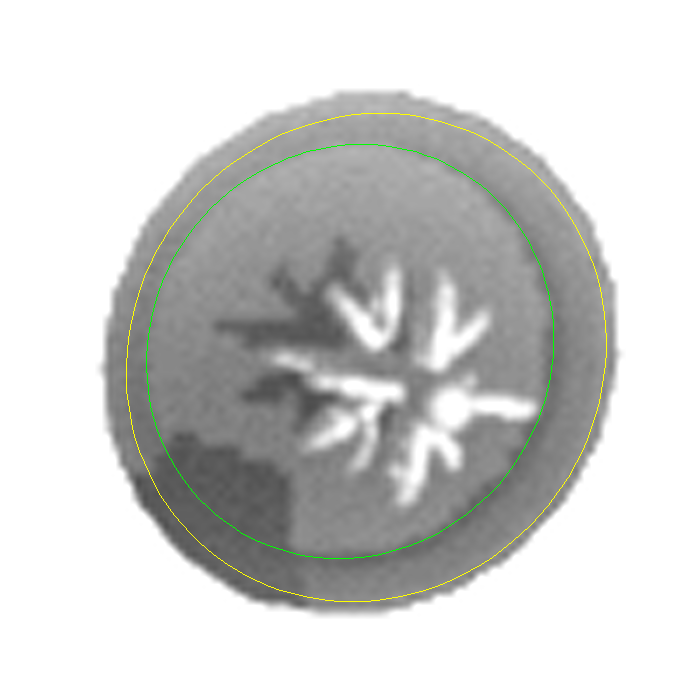

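View pics/e10.png

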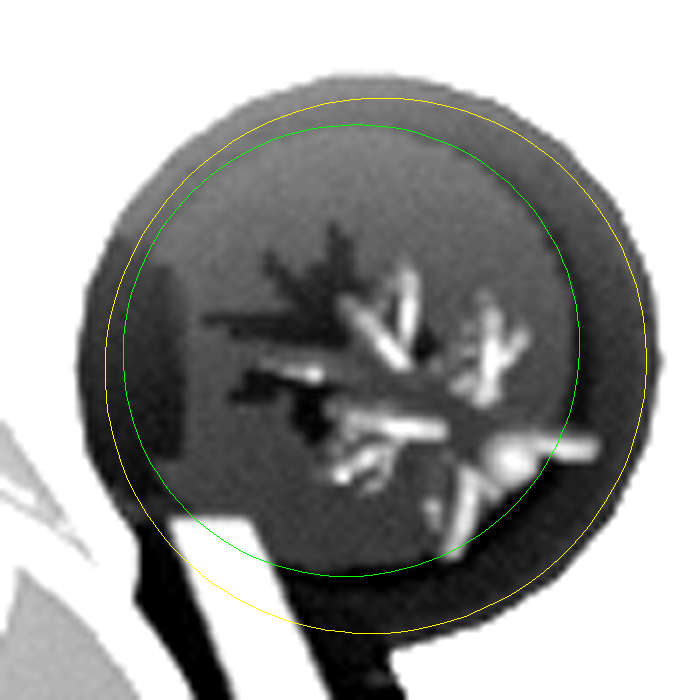

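```bash
cat >> fit.py <<'E'
def floorfit(name,tags,xy,z=6,out=True):
    d0=OBJ[name][2]-16; V=[]
    for t in tags:
        v=load(t); px=v["s"]["pixels"]; g=cv2.cvtColor(px,cv2.COLOR_RGB2GRAY).astype(np.float32)
        g=np.minimum(g,110); g=cv2.GaussianBlur(g,(0,0),1.2)
        v["gx"]=cv2.Sobel(g,cv2.CV_32F,1,0)/8; v["gy"]=cv2.Sobel(g,cv2.CV_32F,0,1)/8
        hsv=cv2.cvtColor(px,cv2.COLOR_RGB2HSV); m=((hsv[:,:,1]>70)&(px[:,:,2].astype(int)>px[:,:,0]+15)).astype(np.uint8)
        v["ok"]=(cv2.dilate(m,np.ones((5,5)))==0).astype(np.float32); V.append(v)
    def prof(v,x,y,d,zz,sg):
        P=proj(v["c"],circ(x,y,zz,d)); C=P.mean(0); n=P-C; n/=np.linalg.norm(n,axis=1)[:,None]
        m=P.astype(np.float32).reshape(-1,1,2); R_=lambda a: cv2.remap(a,m,None,cv2.INTER_LINEAR)[:,0]
        g=sg*(R_(v["gx"])*n[:,0]+R_(v["gy"])*n[:,1]); return g*R_(v["ok"])
    def f(p): return -np.mean([np.clip(prof(v,p[0],p[1],p[2],z,-1),-1,2.5).mean() for v in V])
    def fo(p): return -np.mean([np.clip(prof(v,p[0],p[1],p[2],p[3],1),0,10).mean() for v in V])
    g=min((f([xy[0]+i,xy[1]+j,d0-k]),xy[0]+i,xy[1]+j,d0-k) for i in np.arange(-3,3.1,1) for j in np.arange(-3,3.1,1) for k in(-1,0,1,2))
    o=minimize(f,g[1:],method="Nelder-Mead",options=dict(initial_simplex=[g[1:],(g[1]+.7,g[2],g[3]),(g[1],g[2]+.7,g[3]),(g[1],g[2],g[3]+.7)]))
    return np.round(o.x,2),round(-o.fun,2)
E
python3 - <<'E'
from fit import *
print(floorfit("bt",["w6"],(593.5,333)),floorfit("bt",["w10"],(593.5,333)),floorfit("bt",["w6","w10"],(593.5,333)))
print(floorfit("bt",["w7"],(593.5,333)))
E
```

```text
(array([593.06, 333.28,  56.15]), np.float64(0.87)) (array([593.13, 333.14,  56.11]), np.float64(0.78)) (array([593.05, 333.24,  56.16]), np.float64(0.83))
(array([595.  , 332.87,  55.91]), np.float64(0.99))
```

Request:
{"fn": "send_rows", "kwargs": {
  "offset": [
    [0,3,-0.2],
    [0,3,0],
    [0,1.3,0],
    [0,0,0],
    [0,0,0]
  ],
  "dr": [
    [0,0,0],
    [0,0,0],
    [0,0,0],
    [0,0,0],
    [0,0,0]
  ],
  "grip": [30,30,30,30,30]
}}

```text
time: 10.15
tool_pos: [591.7, 338.8, 144.2]
tcp_rot: [-179.7, 78.0, 90.3]
ft_force: [0.1, -1.1, -1.9]
finger_gap: 47.4
```

Request:
{"fn": "send_rows", "kwargs": {
  "offset": [
    [0,0,0],
    [0,0,0],
    [0,0,0]
  ],
  "dr": [
    [0,0,0],
    [0,0,0],
    [0,0,0]
  ],
  "grip": [30,30,30]
}}

```text
time: 10.52
tool_pos: [592.6, 338.9, 144.5]
tcp_rot: [180.0, 78.0, 90.0]
ft_force: [0.5, -0.5, -3.5]
finger_gap: 47.7
```

Run:
```python
from h import *
shot("w11");shot("w11b");shot("s11","scene")
```

```text
w11 [592.7 338.9 144.6] [1. 0. 0.] J [19.4  18.2  82.94 11.71 75.12 16.73]
w11b [592.7 338.9 144.5] [1. 0. 0.] J [19.4  18.21 82.93 11.71 75.12 16.73]
s11 [592.7 338.8 144.5] [1. 0. 0.] J [19.4  18.22 82.93 11.71 75.12 16.73]
```

View pics/w11.png

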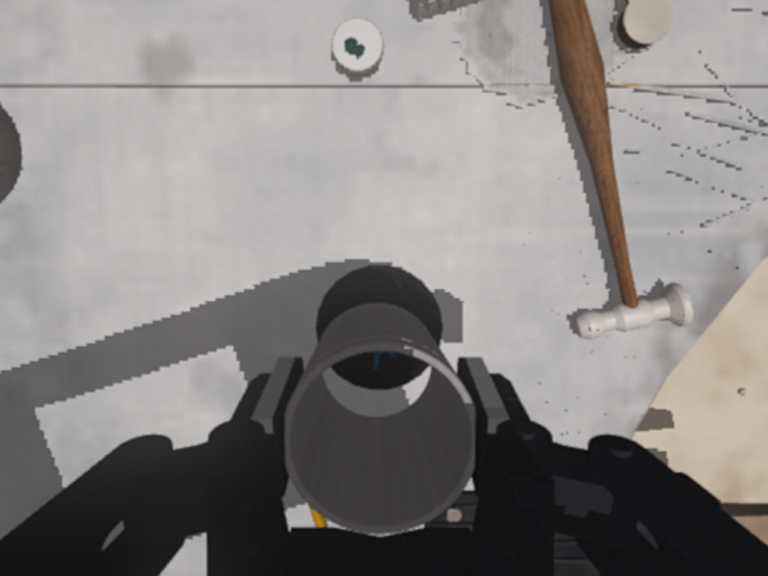

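View pics/s11.png

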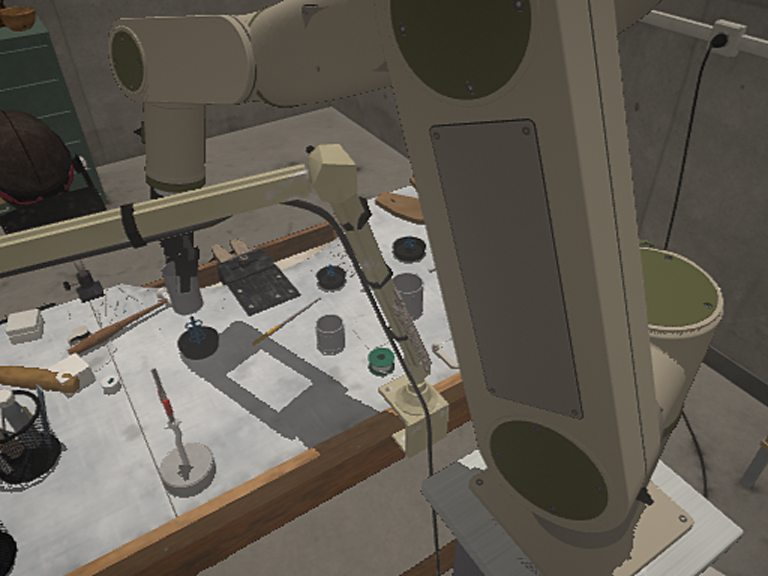

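Request:
{"fn": "send_rows", "kwargs": {
  "offset": [
    [1.6,0,0.34],
    [2,0,0.43],
    [2,0,0.43],
    [1.25,0,0.26],
    [0,0,0]
  ],
  "dr": [
    [0,0,0],
    [0,0,0],
    [0,0,0],
    [0,0,0],
    [0,0,0]
  ],
  "grip": [30,30,30,30,30]
}}

```text
time: 11.3
tool_pos: [591.5, 338.2, 72.0]
tcp_rot: [-179.1, 78.1, 90.9]
ft_force: [0.4, -0.2, -1.8]
finger_gap: 47.8
```

Request:
{"fn": "send_rows", "kwargs": {
  "offset": [
    [0,0,0],
    [0,0,0]
  ],
  "dr": [
    [0,0,0],
    [0,0,0]
  ],
  "grip": [30,30]
}}

```text
time: 11.55
tool_pos: [593.7, 339.1, 75.8]
tcp_rot: [179.4, 78.0, 89.5]
ft_force: [-0.2, -0.5, -1.7]
finger_gap: 47.3
```

Run:
```python
from h import *
shot("w12");shot("s12","scene")
s=snapshot("scene");im=s["pixels"][130:260,70:250,::-1];cv2.imwrite("pics/s12z.png",cv2.resize(im,None,fx=4.2,fy=4.2,interpolation=cv2.INTER_CUBIC))
```

```text
w12 [593.6 339.   75.7] [1.    0.    0.002] J [19.39 22.04 85.76 12.17 68.51 15.26]
s12 [593.4 339.   75.5] [1.    0.    0.002] J [19.39 22.04 85.77 12.17 68.5  15.26]
```

View pics/w12.png

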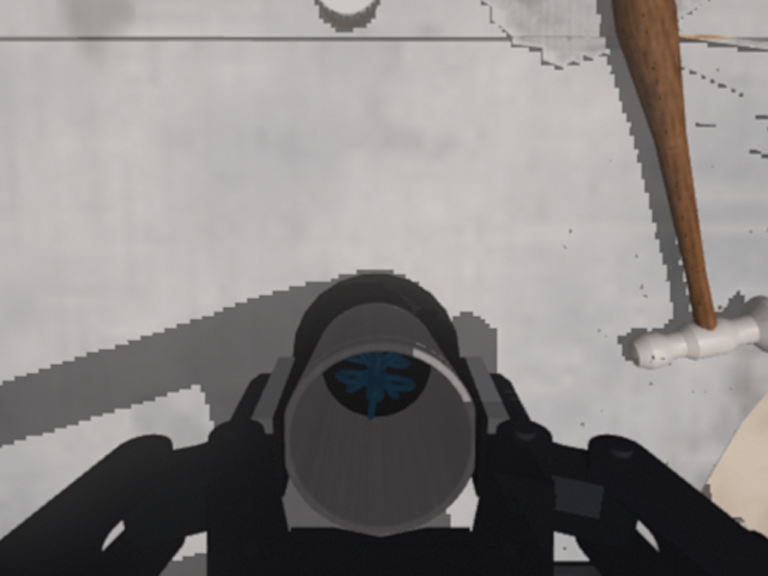

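View pics/s12z.png

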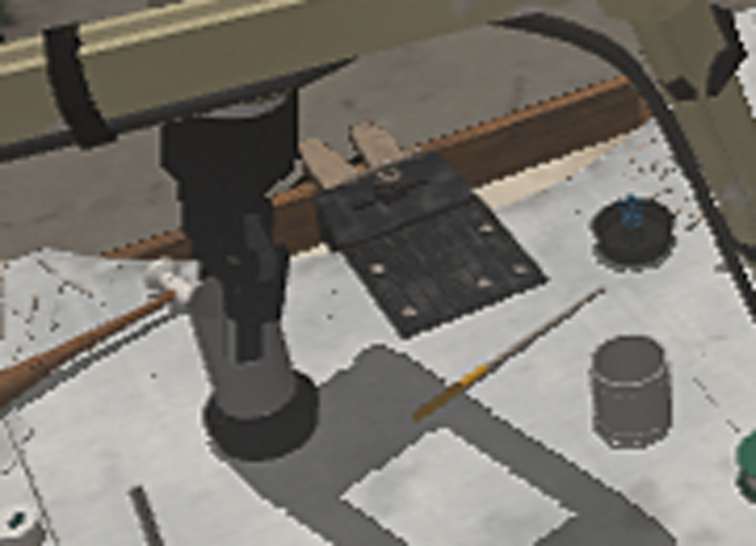

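Request:
{"fn": "send_rows", "kwargs": {
  "offset": [
    [0.7,0,0.15],
    [0.7,0,0.15],
    [0.5,0,0.1],
    [0,0,0],
    [0,0,0]
  ],
  "dr": [
    [0,0,0],
    [0,0,0],
    [0,0,0],
    [0,0,0],
    [0,0,0]
  ],
  "grip": [30,30,30,30,30]
}}

```text
time: 12.32
tool_pos: [592.9, 338.8, 55.1]
tcp_rot: [180.0, 78.0, 90.0]
ft_force: [-0.0, 0.1, -1.9]
finger_gap: 47.6
```

Request:
{"fn": "send_rows", "kwargs": {
  "offset": [
    [0,0,0],
    [0.1,0,0.02],
    [0.1,0,0.02],
    [0,0,0]
  ],
  "dr": [
    [0,0,0],
    [0,0,0],
    [0,0,0],
    [0,0,0]
  ],
  "grip": [30,30,30,30]
}}

```text
time: 12.82
tool_pos: [592.7, 338.8, 52.8]
tcp_rot: [-179.9, 78.0, 90.1]
ft_force: [0.6, 0.5, -3.6]
finger_gap: 47.8
```

Request:
{"fn": "send_rows", "kwargs": {
  "offset": [
    [0.08,0,0.02],
    [0,0,0],
    [0.08,0,0.02],
    [0,0,0]
  ],
  "dr": [
    [0,0,0],
    [0,0,0],
    [0,0,0],
    [0,0,0]
  ],
  "grip": [30,30,30,30]
}}

```text
time: 13.32
tool_pos: [592.9, 338.9, 51.9]
tcp_rot: [179.9, 78.0, 90.0]
ft_force: [-2.9, -0.2, 3.4]
finger_gap: 47.7
```

Request:
{"fn": "send_rows", "kwargs": {
  "offset": [
    [0.03,0,0],
    [0,0,0],
    [0,0,0],
    [0,0,0],
    [0,0,0]
  ],
  "dr": [
    [0,0,0],
    [0,0,0],
    [0,0,0],
    [0,0,0],
    [0,0,0]
  ],
  "grip": [30,65,90,100,100]
}}

```text
time: 13.95
tool_pos: [592.8, 338.8, 50.9]
tcp_rot: [180.0, 78.0, 90.0]
ft_force: [-0.2, 0.7, -0.2]
finger_gap: 85.3
```

Run:
```python
from h import *
shot("w13")
```

```text
w13 [592.8 338.8  50.9] [1. 0. 0.] J [19.39 23.67 86.47 12.36 66.32 14.75]
```

View pics/w13.png

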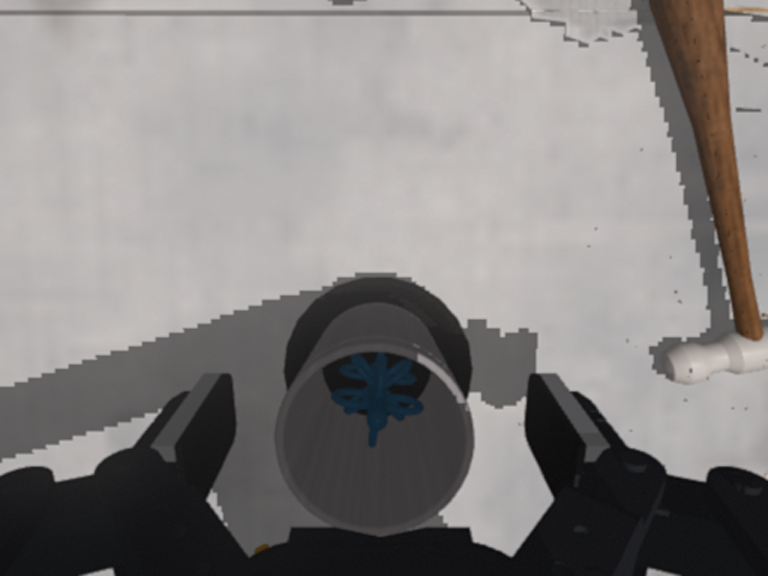

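Request:
{"fn": "send_rows", "kwargs": {
  "offset": [
    [-5,0,-1.05],
    [-5.2,0,-1.1],
    [-1,-2,4.9],
    [-0.5,-2,5],
    [0,-2,5]
  ],
  "dr": [
    [0,0,0],
    [0,0,0],
    [0,-6,0],
    [0,-6,0],
    [0,0,0]
  ],
  "grip": [100,100,100,100,100]
}}

```text
time: 14.62
tool_pos: [532.4, 188.3, 155.0]
tcp_rot: [35.7, 89.9, -54.2]
ft_force: [0.9, -1.2, -0.3]
finger_gap: 85.2
```

Run:
```python
from h import *
shot("w14");p,T,_=tool();print(T)
```

```text
w14 [529.5 182.7 153.2] [ 1.     0.001 -0.004] J [13.92  4.46 96.76 -0.2  79.05 13.92]
[[-3.62679806e-03  9.99993214e-01  6.46214127e-04]
 [-4.41309372e-03  6.30206583e-04 -9.99990064e-01]
 [-9.99983685e-01 -3.62961382e-03  4.41077814e-03]]
```

View pics/w14.png

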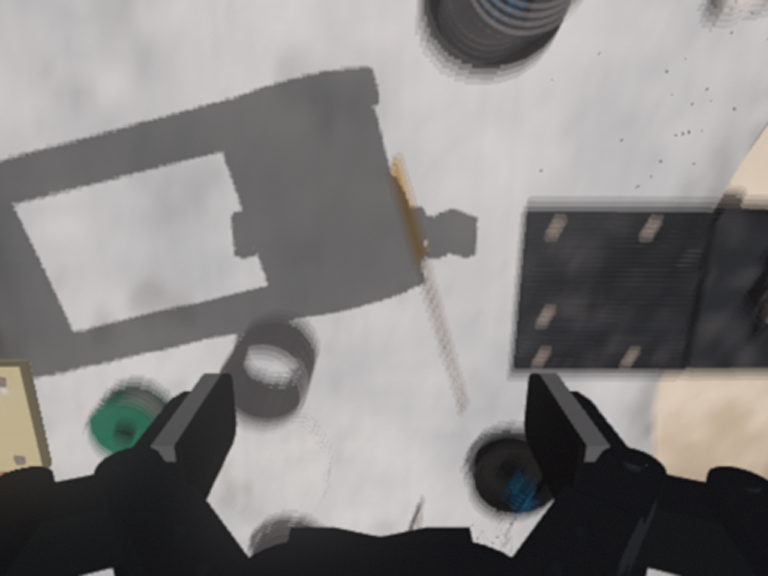

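Request:
{"fn": "send_rows", "kwargs": {
  "offset": [
    [2,-3,2.5],
    [2,-3,2.5],
    [0,0,0],
    [0,0,0],
    [0,0,0]
  ],
  "dr": [
    [0,0,0],
    [0,0,0],
    [0,0,0],
    [0,0,0],
    [0,0,0]
  ],
  "grip": [100,100,100,100,100]
}}

```text
time: 15.3
tool_pos: [474.5, 139.0, 116.0]
tcp_rot: [104.1, 89.8, 14.1]
ft_force: [1.0, 0.5, 0.6]
finger_gap: 85.5
```

Run:
```python
from fit import *
shot("w15");p,T,_=tool();print(np.round(T,4))
print(fit("fsh",["w15"],True),fit("fsh",["w15"]))
```

```text
w15 [474.3 139.  115.8] [1.    0.001 0.002] J [ 1.0380e+01 -4.1500e+00  1.0947e+02  1.0000e-02  7.4550e+01  1.0340e+01]
[[ 2.2e-03  1.0e+00  7.0e-04]
 [ 5.0e-04  7.0e-04 -1.0e+00]
 [-1.0e+00  2.2e-03 -5.0e-04]]
(array([469.7, 131.6,  52.3]), np.float64(14.7)) (array([469.6, 130.4]), np.float64(14.2))
```

Request:
{"fn": "send_rows", "kwargs": {
  "offset": [
    [1,-0.45,0.75],
    [4,0,0],
    [3,0,0],
    [1.9,0,0],
    [0,0,0]
  ],
  "dr": [
    [0,0,0],
    [0,0,0],
    [0,0,0],
    [0,0,0],
    [0,0,0]
  ],
  "grip": [100,100,100,100,100]
}}

```text
time: 15.98
tool_pos: [466.3, 130.3, 13.4]
tcp_rot: [-80.1, 89.7, -170.0]
ft_force: [0.4, 0.1, -0.2]
finger_gap: 85.3
```

Request:
{"fn": "send_rows", "kwargs": {
  "offset": [
    [0,0,0],
    [0,0,0],
    [0,0,0],
    [0,0,0],
    [0,0,0]
  ],
  "dr": [
    [0,0,0],
    [0,0,0],
    [0,0,0],
    [0,0,0],
    [0,0,0]
  ],
  "grip": [80,50,30,30,30]
}}

```text
time: 16.6
tool_pos: [469.5, 131.0, 17.1]
tcp_rot: [98.8, 89.9, 8.8]
ft_force: [-1.1, -0.9, 5.9]
finger_gap: 47.9
```

Run:
```python
from fit import *
shot("w16")
print(fit("fsh",["w16"],True),fit("fsh",["w16"]))
```

```text
w16 [469.5 131.   17.1] [1.    0.    0.002] J [ 9.5700e+00  2.7900e+00  1.1406e+02 -1.0000e-02  6.3020e+01  9.5500e+00]
(array([470.4, 130.8,  49.2]), np.float64(13.66)) (array([470.4, 131.2]), np.float64(13.37))
```

View pics/w16.png

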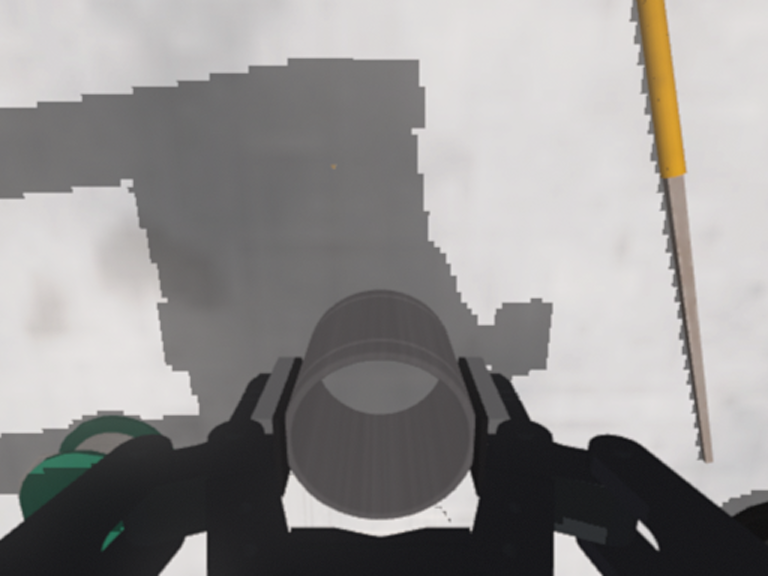

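Request:
{"fn": "send_rows", "kwargs": {
  "offset": [
    [-2,0,0],
    [-4,0,0],
    [-3.5,0.5,3],
    [0,1.5,5.5],
    [0,1.5,5.5]
  ],
  "dr": [
    [0,0,0],
    [0,0,0],
    [0,0,0],
    [0,0,0],
    [0,0,0]
  ],
  "grip": [30,30,30,30,30]
}}

```text
time: 17.27
tool_pos: [504.3, -10.4, 112.0]
tcp_rot: [84.5, 89.8, -5.4]
ft_force: [1.1, 0.6, -1.4]
finger_gap: 47.6
```

Request:
{"fn": "send_rows", "kwargs": {
  "offset": [
    [0,1.5,5.5],
    [0,1.5,5],
    [0,1,3],
    [0,0,0],
    [0,0,0]
  ],
  "dr": [
    [0,0,0],
    [0,0,0],
    [0,0,0],
    [0,0,0],
    [0,0,0]
  ],
  "grip": [30,30,30,30,30]
}}

```text
time: 17.9
tool_pos: [543.1, -143.6, 110.4]
tcp_rot: [-141.2, 90.0, 128.8]
ft_force: [-0.3, 1.2, -3.2]
finger_gap: 47.3
```

Request:
{"fn": "send_rows", "kwargs": {
  "offset": [
    [0,0,0],
    [0,0,0]
  ],
  "dr": [
    [0,0,0],
    [0,0,0]
  ],
  "grip": [30,30]
}}

```text
time: 18.15
tool_pos: [543.3, -143.2, 110.6]
tcp_rot: [-162.0, 90.0, 108.1]
ft_force: [-0.4, -0.1, -1.5]
finger_gap: 47.9
```

Run:
```python
from fit import *
shot("w17")
p,T,_=tool();print(np.round(T,4))
print(fit("bsh",["w17"],True),floorfit("bsh",["w17"],(620.5,-143)))
for t in("w2","w3"):print(floorfit("bsh",[t],(620.5,-143)))
```

```text
w17 [ 543.4 -143.3  110.7] [1.    0.001 0.   ] J [-20.01   6.77  98.93   0.    74.29 -20.09]
[[ 1.0e-04  1.0e+00  1.4e-03]
 [-0.0e+00  1.4e-03 -1.0e+00]
 [-1.0e+00  1.0e-04  0.0e+00]]
(array([ 623.8, -145.6,    8.8]), np.float64(15.0)) (array([ 622.7 , -144.37,   56.38]), np.float64(1.89))
(array([ 622.23, -143.67,   56.19]), np.float64(1.16))
(array([ 623.01, -145.08,   55.18]), np.float64(1.37))
```

View pics/w17.png

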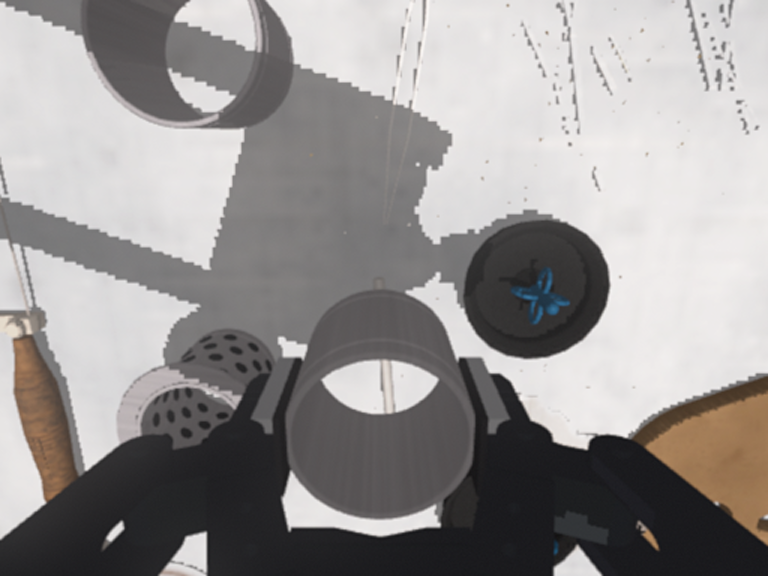

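Request:
{"fn": "send_rows", "kwargs": {
  "offset": [
    [0,3,0.1],
    [0,3.5,0],
    [0,1.36,0],
    [0,0,0],
    [0,0,0]
  ],
  "dr": [
    [0,0,0],
    [0,0,0],
    [0,0,0],
    [0,0,0],
    [0,0,0]
  ],
  "grip": [30,30,30,30,30]
}}

```text
time: 18.82
tool_pos: [621.3, -144.8, 110.3]
tcp_rot: [-100.9, 89.9, 169.1]
ft_force: [-0.8, 0.4, -2.1]
finger_gap: 47.7
```

Request:
{"fn": "send_rows", "kwargs": {
  "offset": [
    [0,0,0],
    [0,0,0],
    [0,0,0]
  ],
  "dr": [
    [0,0,0],
    [0,0,0],
    [0,0,0]
  ],
  "grip": [30,30,30]
}}

```text
time: 19.2
tool_pos: [621.8, -145.2, 110.7]
tcp_rot: [82.5, 90.0, -7.5]
ft_force: [-0.4, 0.1, -2.0]
finger_gap: 47.7
```

Run:
```python
from fit import *
shot("w18")
```

```text
w18 [ 621.9 -145.2  110.7] [1. 0. 0.] J [-17.74  18.06  85.93   0.    76.01 -17.75]
```

View pics/w18.png

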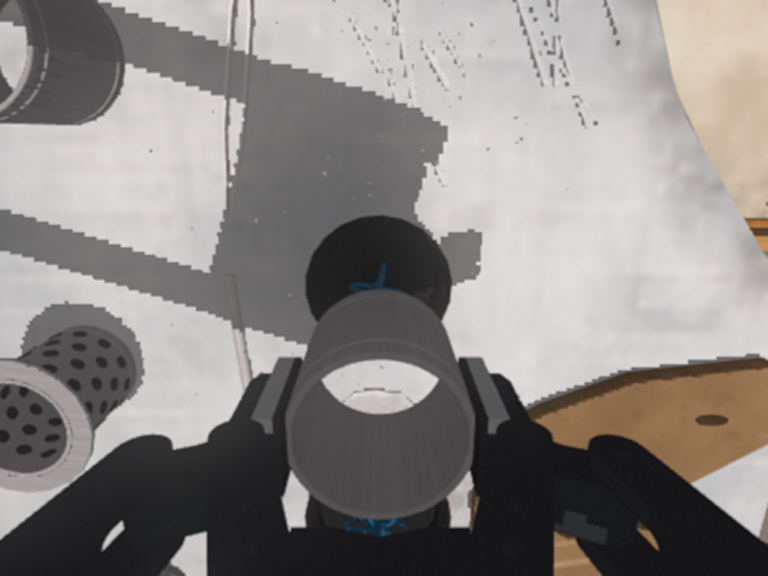

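Request:
{"fn": "send_rows", "kwargs": {
  "offset": [
    [1.5,0,-0.07],
    [2,0,0],
    [2,0,0],
    [1.3,0,0],
    [0,0,0]
  ],
  "dr": [
    [0,0,0],
    [0,0,0],
    [0,0,0],
    [0,0,0],
    [0,0,0]
  ],
  "grip": [30,30,30,30,30]
}}

```text
time: 19.88
tool_pos: [620.5, -144.0, 40.3]
tcp_rot: [-107.5, 89.8, 162.5]
ft_force: [-0.2, -0.5, -1.4]
finger_gap: 47.6
```

Request:
{"fn": "send_rows", "kwargs": {
  "offset": [
    [0,0,0],
    [0,0,0]
  ],
  "dr": [
    [0,0,0],
    [0,0,0]
  ],
  "grip": [30,30]
}}

```text
time: 20.12
tool_pos: [622.9, -144.7, 43.8]
tcp_rot: [71.9, 89.9, -18.1]
ft_force: [0.4, 0.2, -1.7]
finger_gap: 47.3
```

Run:
```python
from fit import *
shot("w19")
```

```text
w19 [ 622.8 -144.7   43.7] [1.    0.    0.002] J [-17.67  22.24  88.22   0.    69.43 -17.68]
```

View pics/w19.png

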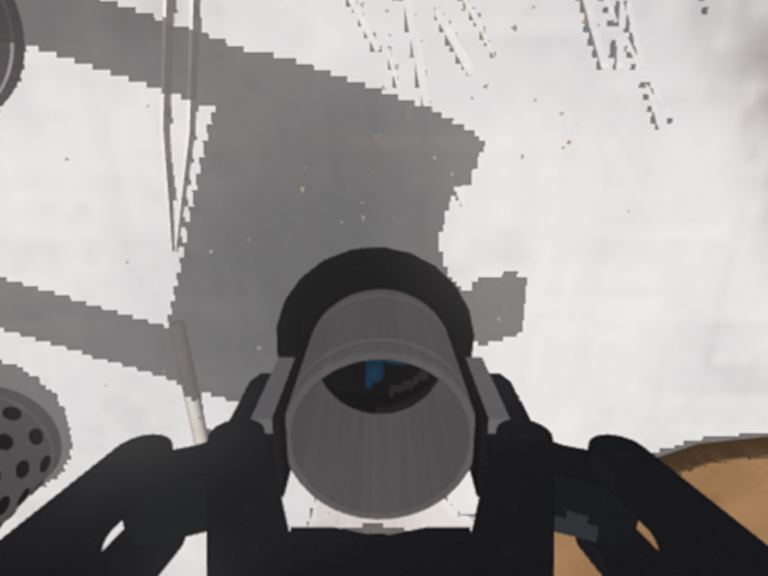

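Request:
{"fn": "send_rows", "kwargs": {
  "offset": [
    [0.6,-0.07,0],
    [0.6,0,0],
    [0.5,0,0],
    [0,0,0],
    [0,0,0]
  ],
  "dr": [
    [0,0,0],
    [0,0,0],
    [0,0,0],
    [0,0,0],
    [0,0,0]
  ],
  "grip": [30,30,30,30,30]
}}

```text
time: 20.8
tool_pos: [621.4, -144.4, 25.6]
tcp_rot: [-150.1, 90.0, 120.0]
ft_force: [0.6, -0.3, -1.2]
finger_gap: 47.7
```

Request:
{"fn": "send_rows", "kwargs": {
  "offset": [
    [0.05,0,0],
    [0.08,0,0],
    [0,0,0],
    [0,0,0]
  ],
  "dr": [
    [0,0,0],
    [0,0,0],
    [0,0,0],
    [0,0,0]
  ],
  "grip": [30,30,30,30]
}}

```text
time: 21.3
tool_pos: [621.3, -144.4, 24.3]
tcp_rot: [120.2, 90.0, 30.2]
ft_force: [0.4, -0.0, -2.8]
finger_gap: 47.7
```

Request:
{"fn": "send_rows", "kwargs": {
  "offset": [
    [0.06,0,0],
    [0,0,0],
    [0.06,0,0],
    [0,0,0]
  ],
  "dr": [
    [0,0,0],
    [0,0,0],
    [0,0,0],
    [0,0,0]
  ],
  "grip": [30,30,30,30]
}}

```text
time: 21.8
tool_pos: [621.4, -144.4, 23.2]
tcp_rot: [70.2, 90.0, -19.8]
ft_force: [-0.1, -0.4, -0.5]
finger_gap: 47.8
```

Request:
{"fn": "send_rows", "kwargs": {
  "offset": [
    [0.05,0,0],
    [0,0,0],
    [0,0,0],
    [0,0,0],
    [0,0,0]
  ],
  "dr": [
    [0,0,0],
    [0,0,0],
    [0,0,0],
    [0,0,0],
    [0,0,0]
  ],
  "grip": [30,30,62,80,100]
}}

```text
time: 22.42
tool_pos: [621.3, -144.4, 22.5]
tcp_rot: [91.0, 90.0, 1.0]
ft_force: [0.5, 0.3, -0.4]
finger_gap: 83.6
```

Run:
```python
from fit import *
shot("w20"); shot("t20","top",f=1.5)
```

```text
w20 [ 621.3 -144.5   22.5] [1. 0. 0.] J [-17.69  23.67  88.84  -0.    67.48 -17.7 ]
t20 [ 621.3 -144.4   22.5] [ 1.  0. -0.] J [-17.69  23.67  88.84   0.    67.48 -17.7 ]
```

View pics/w20.png

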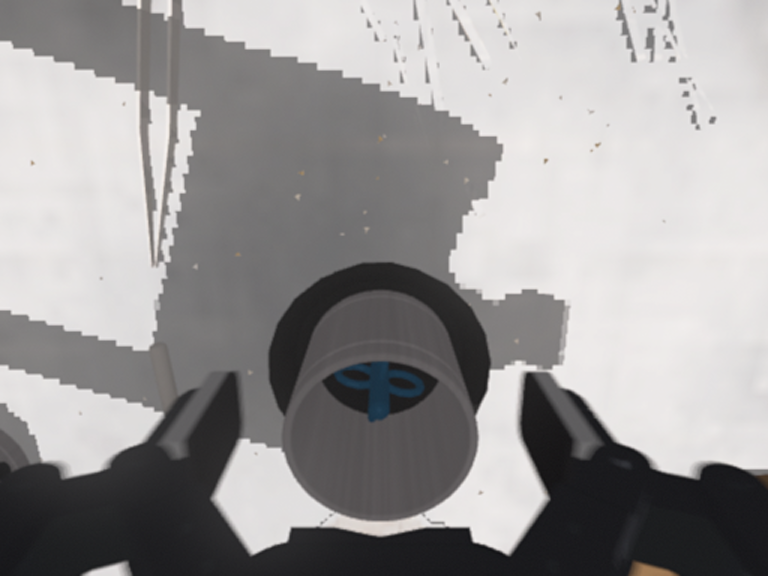

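Request:
{"fn": "send_rows", "kwargs": {
  "offset": [
    [-3,0,0],
    [-5,0,0],
    [-4,-3,-2],
    [0,-4,-3],
    [0,-4,-3]
  ],
  "dr": [
    [0,0,0],
    [0,0,0],
    [0,0,0],
    [0,0,0],
    [0,0,0]
  ],
  "grip": [100,100,100,100,100]
}}

```text
time: 23.15
tool_pos: [510.7, -63.9, 143.5]
tcp_rot: [81.4, 89.9, -8.6]
ft_force: [0.0, 0.6, -0.3]
finger_gap: 85.7
```

Request:
{"fn": "send_rows", "kwargs": {
  "offset": [
    [0,-3.8,-2.9],
    [0,0,0],
    [0,0,0],
    [0,0,0]
  ],
  "dr": [
    [0,0,0],
    [0,0,0],
    [0,0,0],
    [0,0,0]
  ],
  "grip": [100,100,100,100]
}}

```text
time: 23.65
tool_pos: [474.3, -36.1, 143.1]
tcp_rot: [73.6, 89.9, -16.5]
ft_force: [0.1, 0.6, -0.0]
finger_gap: 85.1
```

Run:
```python
from fit import *
shot("w21")
print(fit("fl",["w21"],True),fit("fl",["w21"]))
OBJ["fx"]=(621.3,-144.4,50,56);IN["fx"]=45
print("placed short",fit("fx",["w21"],True,False),fit("fx",["w21"],False,False),"base",fit("bsh",["w21"]))
overlay("w21","bsh",(621.5,-144.4),"o21",circs=[(74,18,(0,0,255)),(50,6,(0,255,0)),(50,56,(0,255,255))],sc=5,w=150)
```

```text
w21 [474.2 -36.1 142.9] [ 1.    -0.     0.001] J [-10.53  -8.72 110.71  -0.    77.97 -10.5 ]
(array([472.6, -35.4,  66.3]), np.float64(15.62)) (array([472.4, -35.9]), np.float64(15.43))
placed short (array([ 623.1, -144.5,   54.9]), np.float64(7.63)) (array([ 622.3, -143.7]), np.float64(7.59)) base (array([ 617.7, -138.6]), np.float64(5.25))
```

View pics/w21.png

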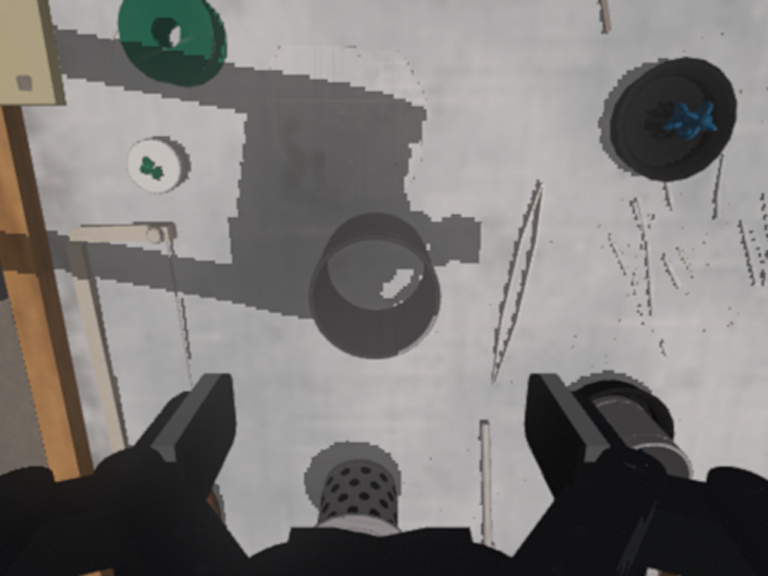

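View pics/o21.png

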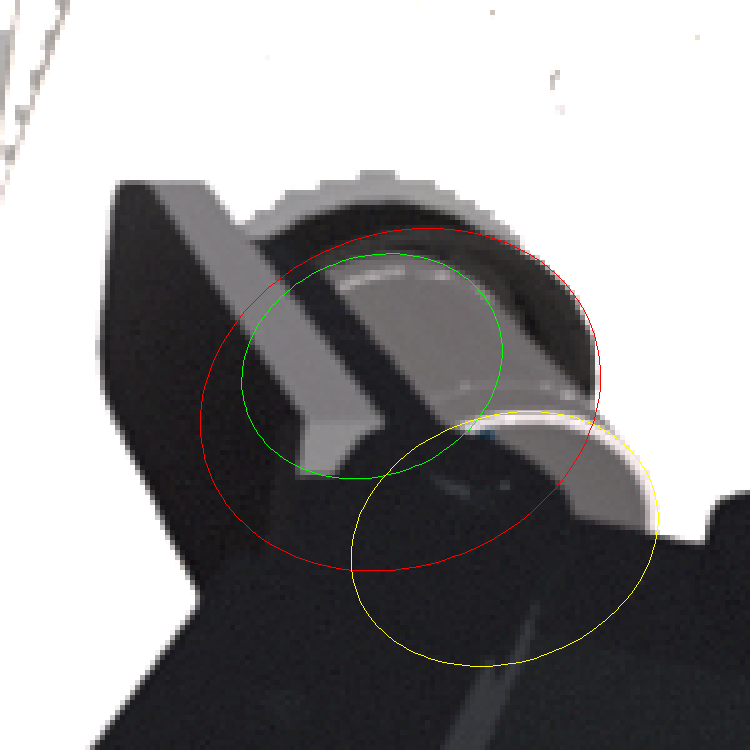

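Request:
{"fn": "send_rows", "kwargs": {
  "offset": [
    [2,-0.17,-0.06],
    [4,0,0],
    [3.2,0,0],
    [2,0,0],
    [0,0,0]
  ],
  "dr": [
    [0,0,0],
    [0,0,0],
    [0,0,0],
    [0,0,0],
    [0,0,0]
  ],
  "grip": [100,100,100,100,100]
}}

```text
time: 24.32
tool_pos: [470.3, -35.0, 28.8]
tcp_rot: [-99.9, 89.8, 170.1]
ft_force: [0.6, -0.9, -0.8]
finger_gap: 85.4
```

Request:
{"fn": "send_rows", "kwargs": {
  "offset": [
    [0,0,0],
    [0,0,0],
    [0,0,0],
    [0,0,0],
    [0,0,0]
  ],
  "dr": [
    [0,0,0],
    [0,0,0],
    [0,0,0],
    [0,0,0],
    [0,0,0]
  ],
  "grip": [100,70,45,45,45]
}}

```text
time: 24.95
tool_pos: [472.7, -35.1, 32.3]
tcp_rot: [75.9, 89.9, -14.1]
ft_force: [-2.4, 0.7, 6.8]
finger_gap: 61.0
```

Run:
```python
from fit import *
shot("w22")
print(fit("fl",["w22"],True),fit("fl",["w22"]))
```

```text
w22 [472.7 -35.1  32.3] [1.    0.    0.002] J [-1.0440e+01 -7.6000e-01  1.1581e+02 -1.0000e-02  6.4820e+01 -1.0460e+01]
(array([473.7, -35.8,  63.6]), np.float64(13.81)) (array([473.9, -33.6]), np.float64(11.82))
```

View pics/w22.png

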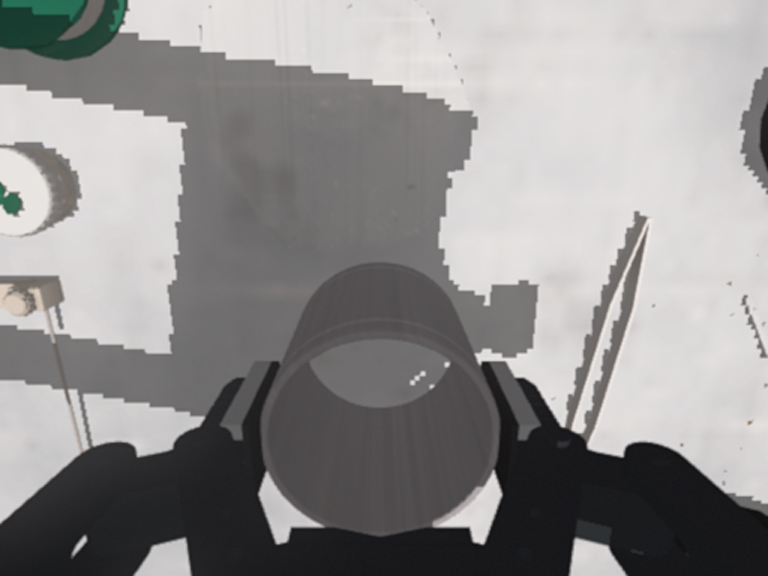

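Request:
{"fn": "send_rows", "kwargs": {
  "offset": [
    [0,0,0],
    [0,0,0]
  ],
  "dr": [
    [0,0,0],
    [0,0,0]
  ],
  "grip": [35,35]
}}

```text
time: 25.25
tool_pos: [472.7, -35.1, 32.3]
tcp_rot: [75.0, 89.9, -14.9]
ft_force: [-2.3, 0.0, 7.0]
finger_gap: 60.8
```

Request:
{"fn": "send_rows", "kwargs": {
  "offset": [
    [-2,0,0],
    [-4,0,0],
    [0,0,0]
  ],
  "dr": [
    [0,0,0],
    [0,0,0],
    [0,0,0]
  ],
  "grip": [35,35,35]
}}

```text
time: 25.62
tool_pos: [474.5, -35.4, 94.5]
tcp_rot: [79.7, 89.6, -10.3]
ft_force: [0.5, -0.5, -2.3]
finger_gap: 60.6
```

Run:
```python
from fit import *
shot("w23"); shot("t23","top")
```

```text
w23 [473.1 -35.1  92.4] [1.    0.    0.004] J [-10.44  -5.89 113.71   0.    71.94 -10.45]
t23 [471.8 -34.9  90.8] [1.    0.    0.001] J [-10.44  -5.8  113.81  -0.    71.92 -10.46]
```

View pics/w23.png

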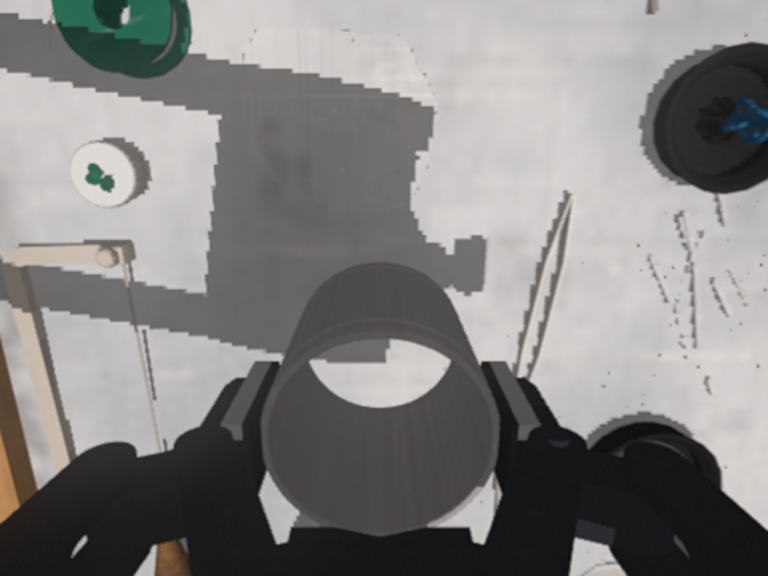

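Request:
{"fn": "send_rows", "kwargs": {
  "offset": [
    [-4,0,0],
    [-1,1,3],
    [0,1.5,5.5],
    [0,1.5,5.5],
    [0,1.5,5.5]
  ],
  "dr": [
    [0,0,0],
    [0,0,0],
    [0,0,0],
    [0,0,0],
    [0,0,0]
  ],
  "grip": [35,35,35,35,35]
}}

```text
time: 26.35
tool_pos: [525.9, -231.0, 138.5]
tcp_rot: [-121.9, 89.8, 148.1]
ft_force: [0.6, -0.3, -1.7]
finger_gap: 60.3
```

Request:
{"fn": "send_rows", "kwargs": {
  "offset": [
    [0,1.2,5.5],
    [0,0,0],
    [0,0,0],
    [0,0,0],
    [0,0,0]
  ],
  "dr": [
    [0,0,0],
    [0,0,0],
    [0,0,0],
    [0,0,0],
    [0,0,0]
  ],
  "grip": [35,35,35,35,35]
}}

```text
time: 26.98
tool_pos: [538.7, -283.7, 140.6]
tcp_rot: [-169.9, 90.0, 100.2]
ft_force: [-0.4, 0.5, -2.0]
finger_gap: 60.2
```

Run:
```python
from fit import *
shot("w24")
p,T,_=tool();print(np.round(T,4))
print(fit("bl",["w24"],True),floorfit("bl",["w24"],(621.5,-285)))
for t in("w1","w2"):print(floorfit("bl",[t],(621.5,-285)))
OBJ["fx"]=(473.7,-35.5,62,65)
IN["fx"]=57
```

```text
w24 [ 538.8 -283.8  140.8] [1.    0.002 0.   ] J [-32.61  12.14  89.65   0.    78.2  -32.7 ]
[[ 2.0e-04  1.0e+00  1.5e-03]
 [-1.0e-04  1.5e-03 -1.0e+00]
 [-1.0e+00  2.0e-04  1.0e-04]]
(array([ 622.5, -286.3,   12.7]), np.float64(15.0)) (array([ 622.15, -285.45,   68.62]), np.float64(1.71))
(array([ 622.21, -285.18,   67.91]), np.float64(1.11))
(array([ 622.69, -286.25,   67.81]), np.float64(1.13))
```

View pics/w24.png

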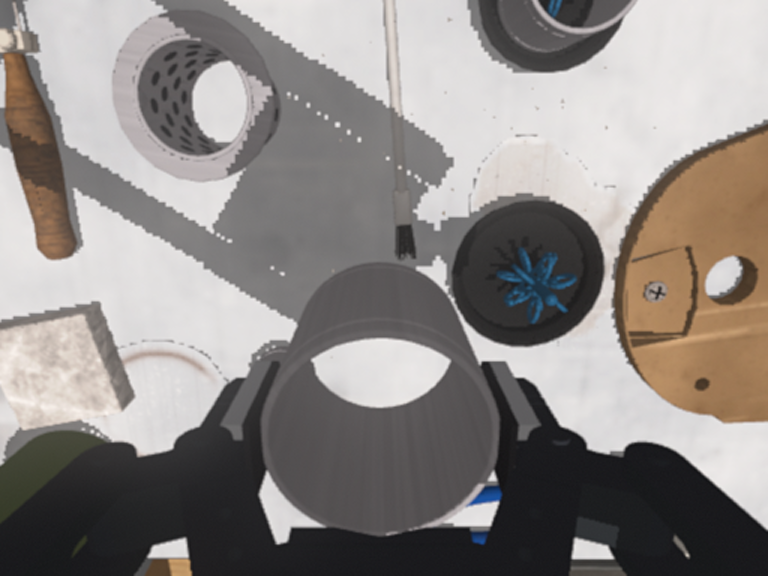

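Request:
{"fn": "send_rows", "kwargs": {
  "offset": [
    [0,3,0.18],
    [0,3.5,0],
    [0,1.73,0],
    [0,0,0],
    [0,0,0]
  ],
  "dr": [
    [0,0,0],
    [0,0,0],
    [0,0,0],
    [0,0,0],
    [0,0,0]
  ],
  "grip": [35,35,35,35,35]
}}

```text
time: 27.65
tool_pos: [620.4, -286.3, 140.5]
tcp_rot: [-100.1, 90.0, 170.0]
ft_force: [-1.3, 0.0, -2.5]
finger_gap: 60.9
```

Request:
{"fn": "send_rows", "kwargs": {
  "offset": [
    [0,0,0],
    [0,0,0],
    [0,0,0]
  ],
  "dr": [
    [0,0,0],
    [0,0,0],
    [0,0,0]
  ],
  "grip": [35,35,35]
}}

```text
time: 28.02
tool_pos: [620.7, -286.7, 140.8]
tcp_rot: [62.1, 90.0, -27.9]
ft_force: [0.0, -0.2, -2.4]
finger_gap: 60.8
```

Run:
```python
from fit import *
shot("w25")
```

```text
w25 [ 620.8 -286.7  140.8] [1. 0. 0.] J [-29.09  23.3   76.14   0.    80.55 -29.09]
```

View pics/w25.png

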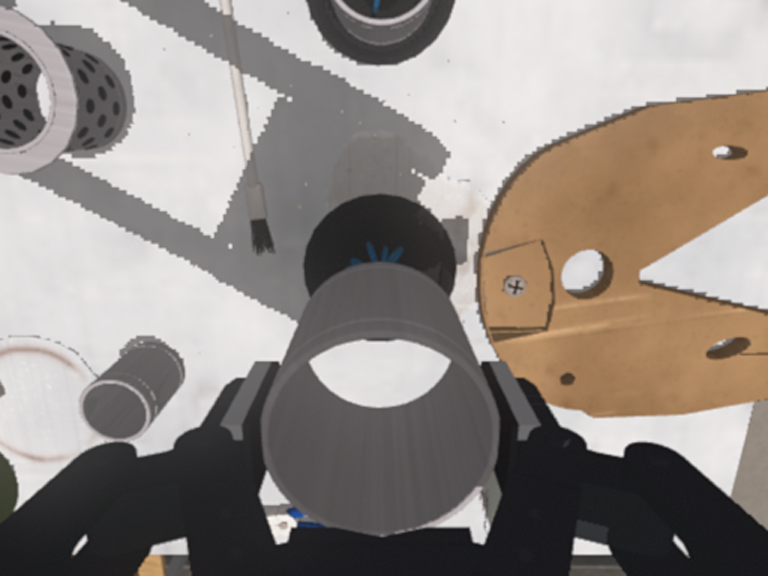

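Request:
{"fn": "send_rows", "kwargs": {
  "offset": [
    [1.5,0.03,-0.12],
    [2.5,0,0],
    [2.5,0,0],
    [1.8,0,0],
    [0,0,0]
  ],
  "dr": [
    [0,0,0],
    [0,0,0],
    [0,0,0],
    [0,0,0],
    [0,0,0]
  ],
  "grip": [35,35,35,35,35]
}}

```text
time: 28.7
tool_pos: [619.6, -284.4, 54.7]
tcp_rot: [-119.2, 89.7, 150.9]
ft_force: [0.2, -0.8, -2.3]
finger_gap: 60.5
```

Request:
{"fn": "send_rows", "kwargs": {
  "offset": [
    [0,0,0],
    [0,0,0],
    [0,0,0]
  ],
  "dr": [
    [0,0,0],
    [0,0,0],
    [0,0,0]
  ],
  "grip": [35,35,35]
}}

```text
time: 29.08
tool_pos: [621.9, -285.8, 58.8]
tcp_rot: [61.6, 89.9, -28.4]
ft_force: [0.3, -0.2, -3.3]
finger_gap: 60.5
```

Run:
```python
from fit import *
shot("w26")
```

```text
w26 [ 621.7 -285.7   58.5] [1.    0.    0.001] J [-28.97  27.61  79.51  -0.    72.8  -28.98]
```

View pics/w26.png

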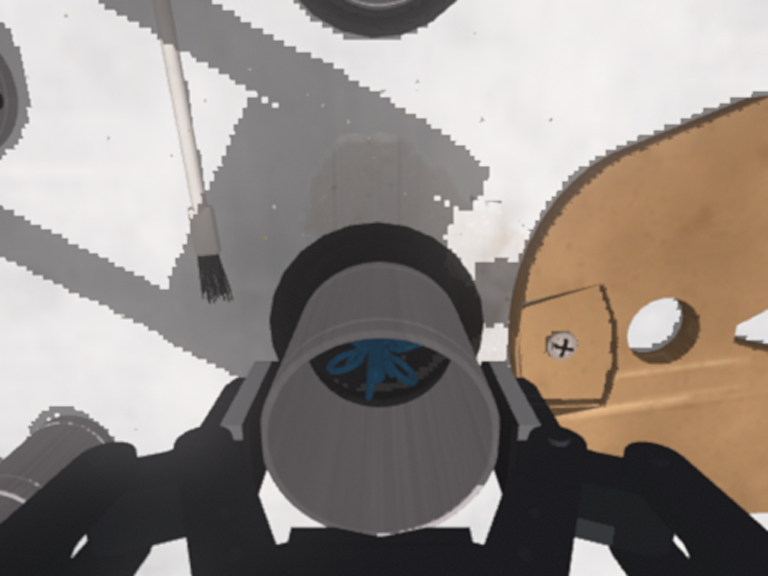

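Request:
{"fn": "send_rows", "kwargs": {
  "offset": [
    [0.6,-0.04,0],
    [0.6,0,0],
    [0.5,0,0],
    [0,0,0],
    [0,0,0]
  ],
  "dr": [
    [0,0,0],
    [0,0,0],
    [0,0,0],
    [0,0,0],
    [0,0,0]
  ],
  "grip": [35,35,35,35,35]
}}

```text
time: 29.75
tool_pos: [620.9, -285.4, 40.6]
tcp_rot: [-135.0, 90.0, 135.0]
ft_force: [-0.8, -0.6, -1.6]
finger_gap: 60.7
```

Request:
{"fn": "send_rows", "kwargs": {
  "offset": [
    [0.05,0,0],
    [0.05,0,0],
    [0,0,0],
    [0,0,0]
  ],
  "dr": [
    [0,0,0],
    [0,0,0],
    [0,0,0],
    [0,0,0]
  ],
  "grip": [35,35,35,35]
}}

```text
time: 30.25
tool_pos: [620.9, -285.4, 39.6]
tcp_rot: [57.3, 90.0, -32.7]
ft_force: [-0.3, -0.2, -3.0]
finger_gap: 60.4
```

Request:
{"fn": "send_rows", "kwargs": {
  "offset": [
    [0.06,0,0],
    [0,0,0],
    [0.06,0,0],
    [0,0,0]
  ],
  "dr": [
    [0,0,0],
    [0,0,0],
    [0,0,0],
    [0,0,0]
  ],
  "grip": [35,35,35,35]
}}

```text
time: 30.75
tool_pos: [620.9, -285.5, 38.5]
tcp_rot: [64.4, 90.0, -25.6]
ft_force: [0.1, 0.6, -0.9]
finger_gap: 60.3
```

Request:
{"fn": "send_rows", "kwargs": {
  "offset": [
    [0.06,0,0],
    [0,0,0],
    [0,0,0],
    [0,0,0],
    [0,0,0]
  ],
  "dr": [
    [0,0,0],
    [0,0,0],
    [0,0,0],
    [0,0,0],
    [0,0,0]
  ],
  "grip": [35,35,80,92,100]
}}

```text
time: 31.38
tool_pos: [620.9, -285.5, 37.7]
tcp_rot: [78.2, 90.0, -11.7]
ft_force: [-0.5, -0.4, 0.2]
finger_gap: 85.1
```

Run:
```python
from fit import *
shot("w27")
```

```text
w27 [ 620.9 -285.5   37.7] [1. 0. 0.] J [-28.99  28.9   80.14   0.    70.96 -29.  ]
```

View pics/w27.png

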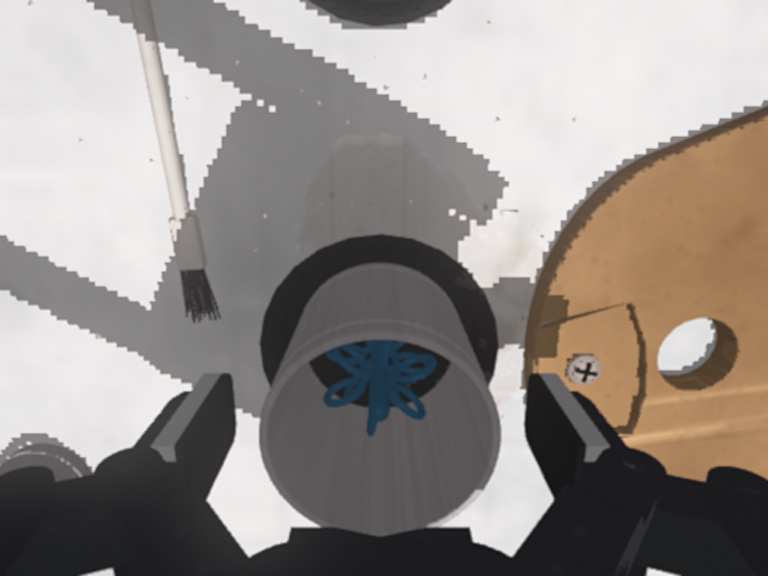

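Request:
{"fn": "send_rows", "kwargs": {
  "offset": [
    [-3,0,0],
    [-5,0,0],
    [-3,-2.5,1],
    [0,-4,2],
    [0,-4,2]
  ],
  "dr": [
    [0,0,0],
    [0,0,0],
    [0,0,0],
    [0,0,0],
    [0,0,0]
  ],
  "grip": [100,100,100,100,100]
}}

```text
time: 32.05
tool_pos: [515.3, -336.0, 148.7]
tcp_rot: [48.2, 89.9, -41.8]
ft_force: [0.1, -0.1, -0.9]
finger_gap: 85.4
```

Request:
{"fn": "send_rows", "kwargs": {
  "offset": [
    [0,-3.6,1.85],
    [0,0,0],
    [0,0,0],
    [0,0,0]
  ],
  "dr": [
    [0,0,0],
    [0,0,0],
    [0,0,0],
    [0,0,0]
  ],
  "grip": [100,100,100,100]
}}

```text
time: 32.55
tool_pos: [480.8, -353.4, 147.8]
tcp_rot: [102.7, 90.0, 12.8]
ft_force: [-0.2, -0.3, -0.2]
finger_gap: 85.6
```

Run:
```python
from fit import *
shot("w28")
print(fit("fs",["w28"],True),fit("fs",["w28"]))
```

```text
w28 [ 480.7 -353.4  147.7] [1.    0.001 0.   ] J [-4.125e+01  9.970e+00  9.136e+01  1.000e-02  7.867e+01 -4.133e+01]
(array([ 479.9, -352.7,   53.1]), np.float64(15.19)) (array([ 479.8, -353.6]), np.float64(14.88))
```

View pics/w28.png

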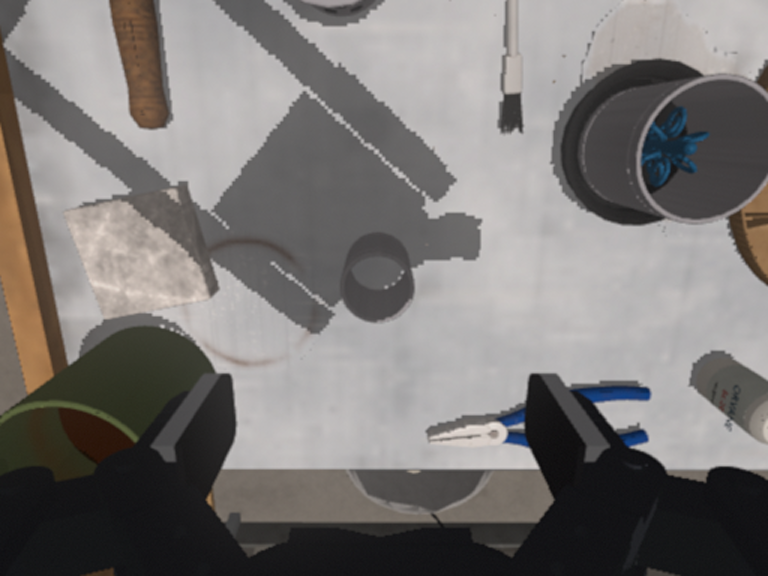

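Run:
```python
from fit import *
q=pickle.load(open("pics/t4.pkl","rb"))["s"];c=cam(q)
im=q["pixels"][190:300,340:450,::-1];cv2.imwrite("pics/mug.png",cv2.resize(im,None,fx=6,fy=6,interpolation=cv2.INTER_CUBIC))
for z in(0,100,120):
  print(z,np.round(proj(c,[[480,-354,z],[422,-354,z]]),1))
v=load("w28");im=v["s"]["pixels"][200:330,0:160,::-1];cv2.imwrite("pics/mugw.png",cv2.resize(im,None,fx=4.5,fy=4.5,interpolation=cv2.INTER_CUBIC))
```

```text
0 [[365.  215.6]
 [365.2 234.5]]
100 [[375.8 214.5]
 [376.2 235.3]]
120 [[378.3 214.3]
 [378.7 235.5]]
```

View pics/mug.png

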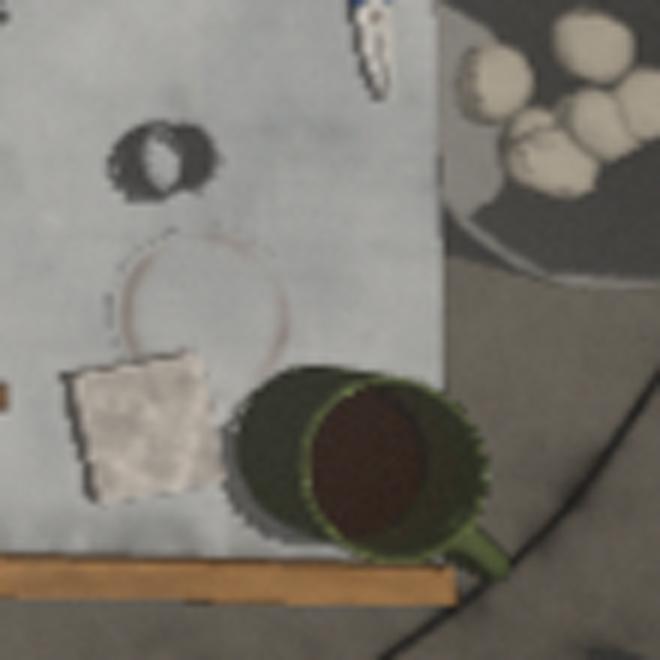

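View pics/mugw.png

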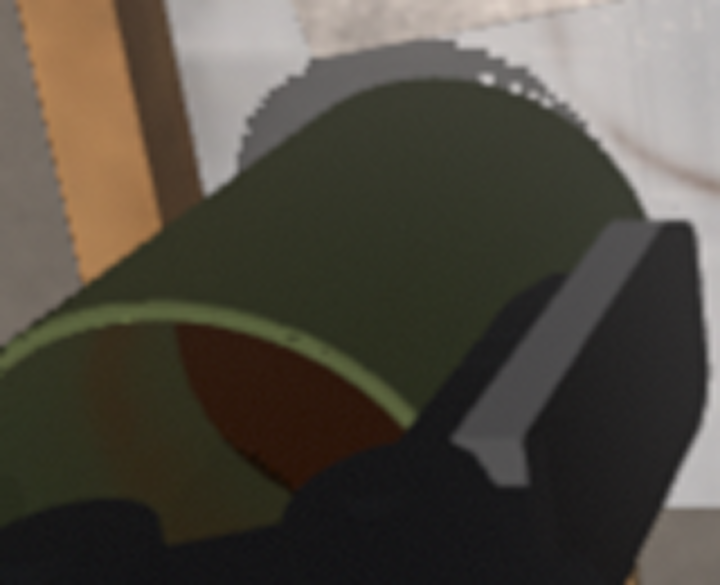

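Request:
{"fn": "send_rows", "kwargs": {
  "offset": [
    [3,-0.13,0],
    [4,0,0],
    [4,0,0],
    [2,0,0],
    [0,0,0]
  ],
  "dr": [
    [0,0,0],
    [0,0,0],
    [0,0,0],
    [0,0,0],
    [0,0,0]
  ],
  "grip": [100,100,100,100,100]
}}

```text
time: 33.22
tool_pos: [477.9, -352.7, 16.2]
tcp_rot: [-131.8, 89.8, 138.2]
ft_force: [0.5, 0.0, -0.3]
finger_gap: 85.0
```

Request:
{"fn": "send_rows", "kwargs": {
  "offset": [
    [0,0,0],
    [0,0,0],
    [0,0,0],
    [0,0,0],
    [0,0,0]
  ],
  "dr": [
    [0,0,0],
    [0,0,0],
    [0,0,0],
    [0,0,0],
    [0,0,0]
  ],
  "grip": [100,60,45,20,20]
}}

```text
time: 33.85
tool_pos: [479.0, -354.4, 18.9]
tcp_rot: [46.2, 89.9, -43.8]
ft_force: [-2.1, 0.6, 6.4]
finger_gap: 36.2
```

Request:
{"fn": "send_rows", "kwargs": {
  "offset": [
    [0,0,0],
    [0,0,0]
  ],
  "dr": [
    [0,0,0],
    [0,0,0]
  ],
  "grip": [15,15]
}}

```text
time: 34.1
tool_pos: [478.9, -354.4, 18.8]
tcp_rot: [44.9, 89.9, -45.1]
ft_force: [-1.9, 1.2, 6.1]
finger_gap: 36.4
```

Run:
```python
from fit import *
shot("w29")
print(fit("fs",["w29"],True),fit("fs",["w29"]))
```

```text
w29 [ 479.  -354.4   18.9] [1.    0.    0.001] J [-41.43  18.14  96.31  -0.    65.47 -41.43]
(array([ 479.9, -353.8,   48.8]), np.float64(14.0)) (array([ 479.8, -353.4]), np.float64(13.52))
```

View pics/w29.png

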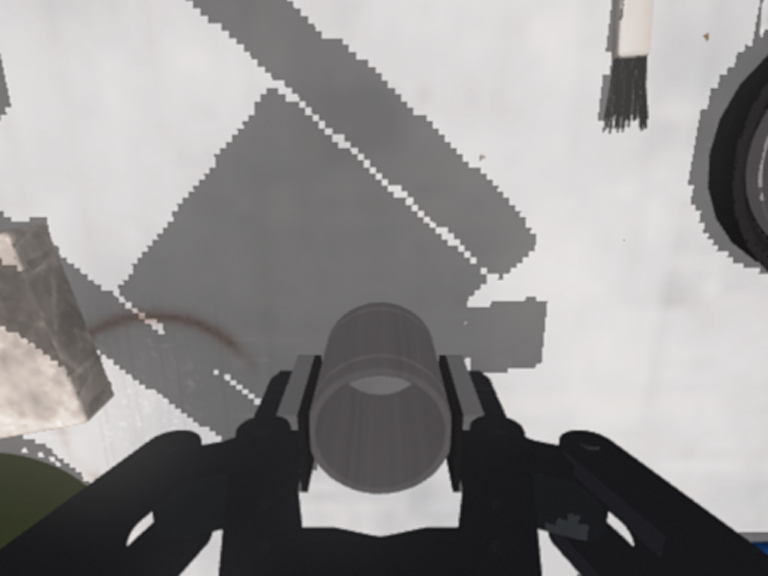

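Request:
{"fn": "send_rows", "kwargs": {
  "offset": [
    [-2,0,0],
    [-4,0,0],
    [-4,0.5,-3],
    [0,1,-5.5],
    [0,1,-5.5]
  ],
  "dr": [
    [0,0,0],
    [0,0,0],
    [0,0,0],
    [0,0,0],
    [0,0,0]
  ],
  "grip": [15,15,15,15,15]
}}

```text
time: 34.78
tool_pos: [504.3, -213.2, 120.1]
tcp_rot: [64.9, 89.8, -25.1]
ft_force: [1.2, 0.4, -2.0]
finger_gap: 36.2
```

Request:
{"fn": "send_rows", "kwargs": {
  "offset": [
    [0,1,-5.5],
    [0,1,-5.5],
    [0,1,-5.5],
    [0,1,-5.5],
    [0,0.8,-3.9]
  ],
  "dr": [
    [0,0,0],
    [0,0,0],
    [0,0,0],
    [0,0,0],
    [0,0,0]
  ],
  "grip": [15,15,15,15,15]
}}

```text
time: 35.4
tool_pos: [551.7, 47.5, 119.2]
tcp_rot: [102.6, 89.9, 12.6]
ft_force: [1.4, 0.1, -1.7]
finger_gap: 36.4
```

Request:
{"fn": "send_rows", "kwargs": {
  "offset": [
    [0,0,0],
    [0,0,0],
    [0,0,0],
    [0,0,0]
  ],
  "dr": [
    [0,0,0],
    [0,0,0],
    [0,0,0],
    [0,0,0]
  ],
  "grip": [15,15,15,15]
}}

```text
time: 35.9
tool_pos: [551.4, 44.0, 117.9]
tcp_rot: [22.7, 90.0, -67.3]
ft_force: [0.5, -0.2, -1.1]
finger_gap: 36.1
```

Run:
```python
from fit import *
shot("w30")
p,T,_=tool();print(np.round(T,4))
print(fit("bs",["w30"],True),floorfit("bs",["w30"],(627.5,44.7)))
for t in("w3","w4","w5"):print(floorfit("bs",[t],(627.5,44.7)))
```

```text
w30 [551.4  44.1 117.9] [ 1.    -0.001 -0.   ] J [ -0.73   5.03 100.01  -0.    74.96  -0.66]
[[-0.0e+00  1.0e+00 -1.2e-03]
 [-1.0e-04 -1.2e-03 -1.0e+00]
 [-1.0e+00 -0.0e+00  1.0e-04]]
(array([629. ,  42.2,   7.9]), np.float64(15.0)) (array([627.78,  43.55,  44.51]), np.float64(1.69))
(array([627.42,  44.51,  44.17]), np.float64(1.03))
(array([627.98,  43.26,  43.87]), np.float64(1.1))
(array([627.34,  43.91,  45.03]), np.float64(1.52))
```

View pics/w30.png

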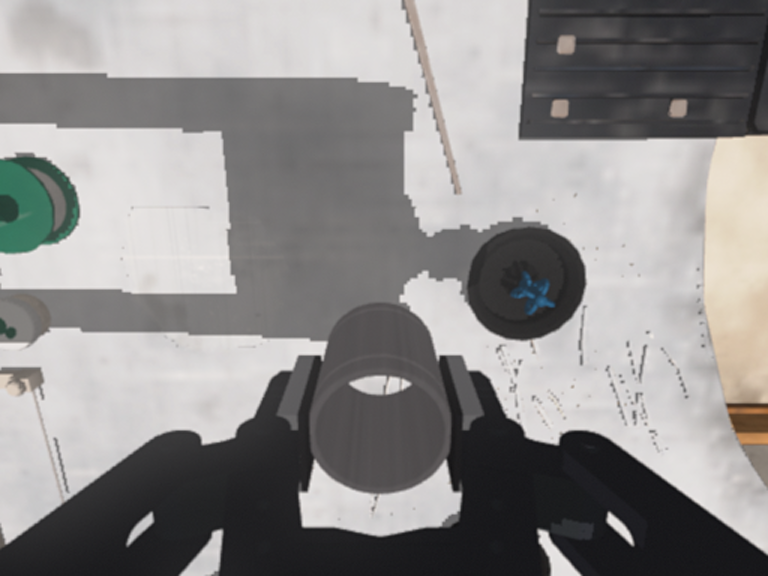

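Request:
{"fn": "send_rows", "kwargs": {
  "offset": [
    [0,3,0.05],
    [0,3,0],
    [0,1.5,0],
    [0,0,0],
    [0,0,0]
  ],
  "dr": [
    [0,0,0],
    [0,0,0],
    [0,0,0],
    [0,0,0],
    [0,0,0]
  ],
  "grip": [15,15,15,15,15]
}}

```text
time: 36.58
tool_pos: [625.8, 44.3, 117.4]
tcp_rot: [-89.7, 89.9, -179.7]
ft_force: [-0.6, 0.3, -1.4]
finger_gap: 36.1
```

Request:
{"fn": "send_rows", "kwargs": {
  "offset": [
    [0,0,0],
    [0,0,0],
    [0,0,0]
  ],
  "dr": [
    [0,0,0],
    [0,0,0],
    [0,0,0]
  ],
  "grip": [15,15,15]
}}

```text
time: 36.95
tool_pos: [626.3, 44.6, 118.0]
tcp_rot: [96.5, 90.0, 6.5]
ft_force: [0.0, 0.3, -1.8]
finger_gap: 36.3
```

Run:
```python
from fit import *
shot("w31")
```

```text
w31 [626.4  44.6 117.9] [1. 0. 0.] J [-0.6  16.11 87.49 -0.   76.39 -0.62]
```

View pics/w31.png

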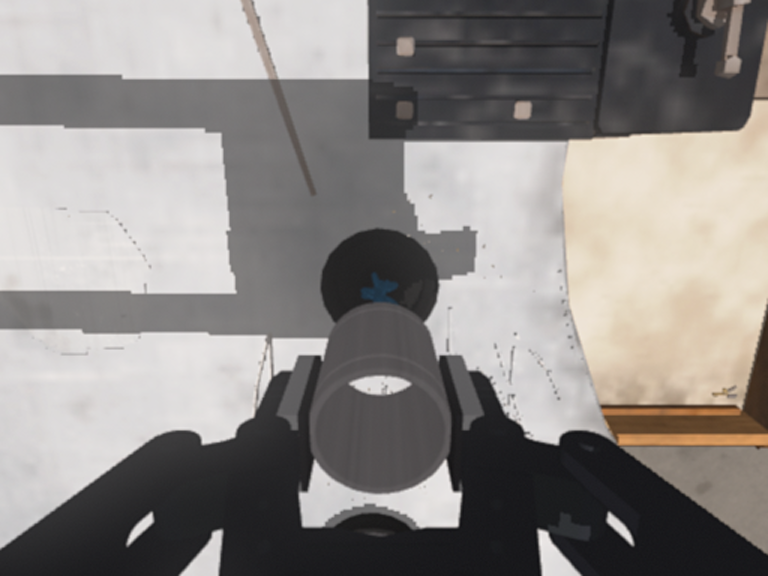

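Request:
{"fn": "send_rows", "kwargs": {
  "offset": [
    [1.5,0,0.14],
    [2.3,0,0],
    [2.2,0,0],
    [1.4,0,0],
    [0,0,0]
  ],
  "dr": [
    [0,0,0],
    [0,0,0],
    [0,0,0],
    [0,0,0],
    [0,0,0]
  ],
  "grip": [15,15,15,15,15]
}}

```text
time: 37.62
tool_pos: [625.0, 43.1, 41.8]
tcp_rot: [-90.7, 89.8, 179.3]
ft_force: [0.5, -0.1, -0.8]
finger_gap: 36.4
```

Request:
{"fn": "send_rows", "kwargs": {
  "offset": [
    [0,0,0],
    [0,0,0],
    [0,0,0],
    [0,0,0]
  ],
  "dr": [
    [0,0,0],
    [0,0,0],
    [0,0,0],
    [0,0,0]
  ],
  "grip": [15,15,15,15]
}}

```text
time: 38.12
tool_pos: [626.8, 43.2, 44.3]
tcp_rot: [89.1, 90.0, -0.9]
ft_force: [0.3, -0.1, -1.3]
finger_gap: 36.3
```

Run:
```python
from fit import *
shot("w32")
```

```text
w32 [626.6  43.2  44.1] [1. 0. 0.] J [-0.73 20.72 90.12  0.   69.14 -0.75]
```

View pics/w32.png

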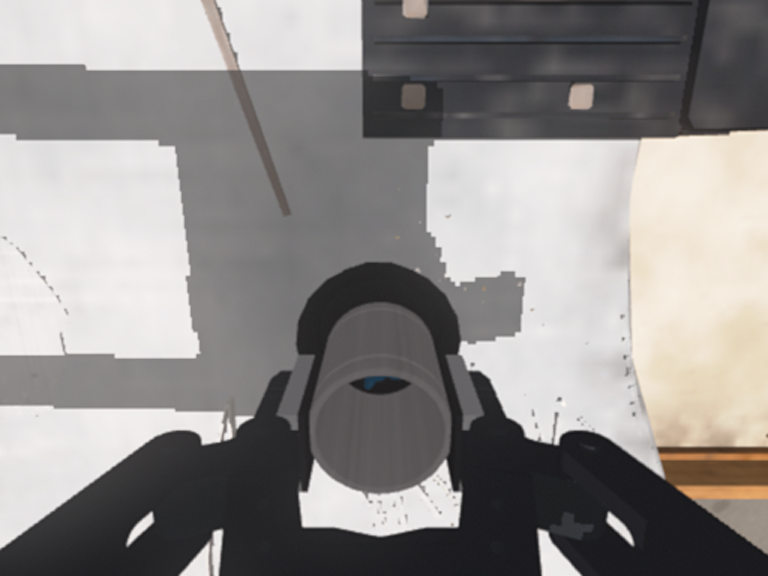

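Request:
{"fn": "send_rows", "kwargs": {
  "offset": [
    [0.6,0,0],
    [0.6,0,0],
    [0.5,0,0],
    [0,0,0],
    [0,0,0]
  ],
  "dr": [
    [0,0,0],
    [0,0,0],
    [0,0,0],
    [0,0,0],
    [0,0,0]
  ],
  "grip": [15,15,15,15,15]
}}

```text
time: 38.8
tool_pos: [626.5, 43.2, 26.8]
tcp_rot: [92.3, 90.0, 2.4]
ft_force: [-0.1, -0.6, -1.5]
finger_gap: 36.1
```

Request:
{"fn": "send_rows", "kwargs": {
  "offset": [
    [0.05,0,0],
    [0,0,0],
    [0.05,0,0],
    [0,0,0]
  ],
  "dr": [
    [0,0,0],
    [0,0,0],
    [0,0,0],
    [0,0,0]
  ],
  "grip": [15,15,15,15]
}}

```text
time: 39.3
tool_pos: [626.4, 43.2, 25.8]
tcp_rot: [-22.4, 90.0, -112.4]
ft_force: [0.9, 0.1, -1.3]
finger_gap: 36.5
```

Request:
{"fn": "send_rows", "kwargs": {
  "offset": [
    [0.06,0,0],
    [0,0,0],
    [0.06,0,0],
    [0,0,0]
  ],
  "dr": [
    [0,0,0],
    [0,0,0],
    [0,0,0],
    [0,0,0]
  ],
  "grip": [15,15,15,15]
}}

```text
time: 39.8
tool_pos: [626.5, 43.2, 24.9]
tcp_rot: [95.9, 90.0, 5.9]
ft_force: [-2.0, -0.9, 3.1]
finger_gap: 36.6
```

Request:
{"fn": "send_rows", "kwargs": {
  "offset": [
    [0,0,0],
    [0,0,0],
    [0,0,0],
    [0,0,0],
    [0,0,0]
  ],
  "dr": [
    [0,0,0],
    [0,0,0],
    [0,0,0],
    [0,0,0],
    [0,0,0]
  ],
  "grip": [15,50,70,90,100]
}}

```text
time: 40.42
tool_pos: [626.5, 43.2, 24.6]
tcp_rot: [170.1, 90.0, 80.1]
ft_force: [0.0, 0.2, -0.3]
finger_gap: 85.1
```

Run:
```python
from fit import *
shot("w33")
```

```text
w33 [626.4  43.2  24.5] [ 1.  0. -0.] J [-0.73 22.16 90.57 -0.   67.28 -0.75]
```

View pics/w33.png

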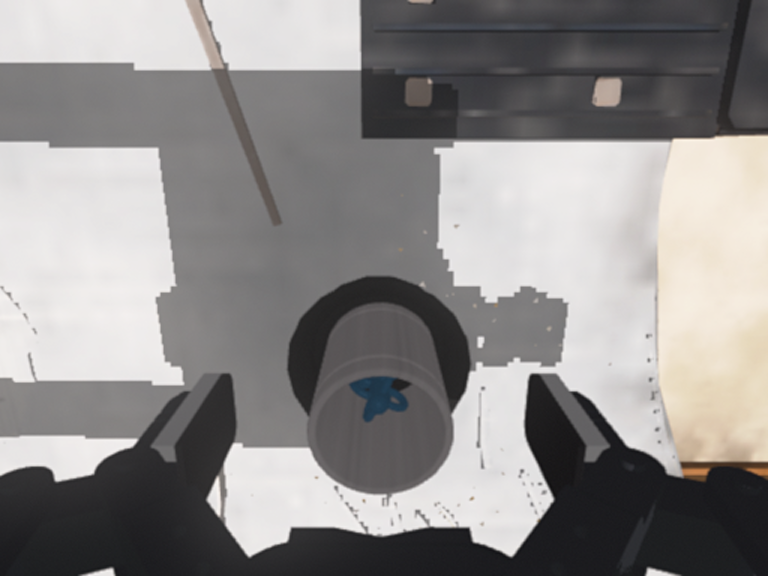

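Request:
{"fn": "send_rows", "kwargs": {
  "offset": [
    [-3,0,0],
    [-6,0,0],
    [-6,0,4],
    [0,0,3.6],
    [0,0,0]
  ],
  "dr": [
    [0,0,0],
    [0,0,0],
    [0,0,0],
    [0,0,0],
    [0,0,0]
  ],
  "grip": [100,100,100,100,100]
}}

```text
time: 41.1
tool_pos: [627.0, -30.0, 167.8]
tcp_rot: [65.1, 89.9, -25.1]
ft_force: [-0.0, -0.1, -0.7]
finger_gap: 85.4
```

Request:
{"fn": "send_rows", "kwargs": {
  "offset": [
    [0,0,0],
    [0,0,0]
  ],
  "dr": [
    [0,0,0],
    [0,0,0]
  ],
  "grip": [100,100]
}}

```text
time: 41.35
tool_pos: [626.1, -26.5, 165.7]
tcp_rot: [-109.4, 89.9, 160.6]
ft_force: [0.3, -0.2, 0.0]
finger_gap: 85.4
```

Run:
```python
from fit import *
shot("w34")
```

```text
w34 [626.1 -26.5 165.8] [ 1.     0.001 -0.001] J [-7.120e+00  1.375e+01  8.510e+01  1.000e-02  8.122e+01 -7.190e+00]
```

Request:
{"fn": "send_rows", "kwargs": {
  "offset": [
    [0,0,5],
    [0,0,6],
    [0,0,6],
    [0,0,2],
    [0,0,0]
  ],
  "dr": [
    [0,0,0],
    [0,0,0],
    [0,0,0],
    [0,0,0],
    [0,0,0]
  ],
  "grip": [100,100,100,100,100]
}}

```text
time: 42.02
tool_pos: [626.3, -218.1, 166.0]
tcp_rot: [-128.9, 90.0, 141.1]
ft_force: [-0.8, -0.6, -0.7]
finger_gap: 85.0
```

Request:
{"fn": "send_rows", "kwargs": {
  "offset": [
    [0,0,0],
    [0,0,0]
  ],
  "dr": [
    [0,0,0],
    [0,0,0]
  ],
  "grip": [100,100]
}}

```text
time: 42.28
tool_pos: [626.8, -215.6, 166.6]
tcp_rot: [-168.8, 90.0, 101.4]
ft_force: [-0.7, 0.3, -0.8]
finger_gap: 85.5
```

Run:
```python
from fit import *
shot("w35")
```

```text
w35 [ 626.8 -215.8  166.6] [ 1.     0.002 -0.   ] J [-2.343e+01  1.912e+01  7.861e+01  1.000e-02  8.228e+01 -2.356e+01]
```

Request:
{"fn": "send_rows", "kwargs": {
  "offset": [
    [0,0,5],
    [0,0,6],
    [0,0,3],
    [0,0,0],
    [0,0,0]
  ],
  "dr": [
    [0,0,0],
    [0,0,0],
    [0,0,0],
    [0,0,0],
    [0,0,0]
  ],
  "grip": [100,100,100,100,100]
}}

```text
time: 42.95
tool_pos: [626.9, -356.2, 166.4]
tcp_rot: [-163.5, 90.0, 106.5]
ft_force: [0.3, 0.5, 0.4]
finger_gap: 85.4
```

Request:
{"fn": "send_rows", "kwargs": {
  "offset": [
    [0,0,0],
    [0,0,0]
  ],
  "dr": [
    [0,0,0],
    [0,0,0]
  ],
  "grip": [100,100]
}}

```text
time: 43.2
tool_pos: [627.0, -356.3, 166.8]
tcp_rot: [97.8, 90.0, 7.9]
ft_force: [-0.7, -0.5, -0.6]
finger_gap: 85.7
```

Run:
```python
from fit import *
shot("w36"); shot("t36","top")
def crop(tag,P,sc=6,w=100):
    v=load(tag);C=proj(v["c"],[P])[0];x0,y0=[int(max(0,a-w/2)) for a in C]
    im=cv2.convertScaleAbs(v["s"]["pixels"][y0:y0+w,x0:x0+w,::-1],alpha=1.6)
    return cv2.resize(im,(380,380),interpolation=cv2.INTER_CUBIC)
im=np.hstack([crop("w34",[627,43.5,18]),crop("w35",[621.5,-144.4,18])]);cv2.imwrite("pics/chk1.png",im)
im=np.hstack([crop("w36",[621.5,-285.5,18])]);cv2.imwrite("pics/chk2.png",im)
```

```text
w36 [ 626.9 -356.5  166.9] [1.    0.001 0.   ] J [-33.7   28.1   67.15   0.    84.74 -33.78]
t36 [ 626.8 -356.7  166.8] [1.    0.001 0.   ] J [-33.72  28.11  67.15   0.    84.73 -33.78]
```

View pics/chk1.png

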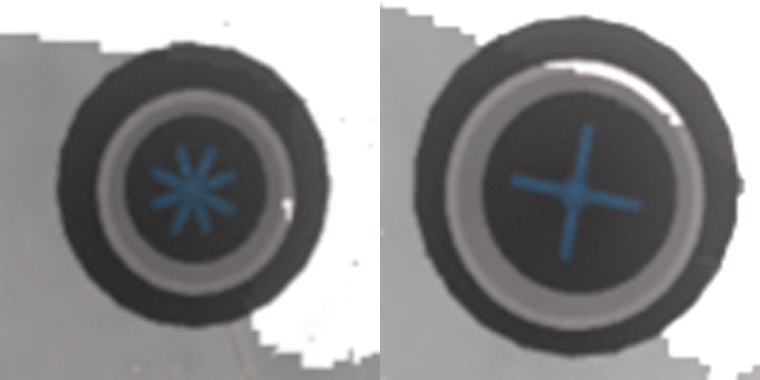

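View pics/chk2.png

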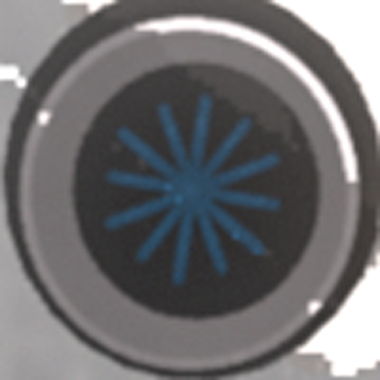

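View pics/t36.png

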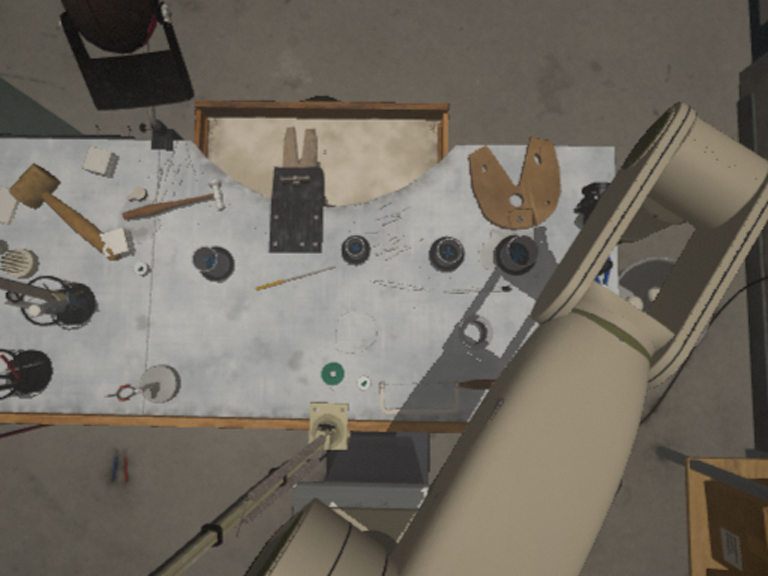

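Request:
{"fn": "send_rows", "kwargs": {
  "offset": [
    [-2,0,-5],
    [0,0,-6],
    [0,0,-6],
    [0,0,-6],
    [0,0,-6]
  ],
  "dr": [
    [0,0,0],
    [0,0,0],
    [0,0,0],
    [0,0,0],
    [0,0,0]
  ],
  "grip": [100,100,100,100,100]
}}

```text
time: 43.92
tool_pos: [626.3, -65.4, 187.0]
tcp_rot: [86.8, 90.0, -3.2]
ft_force: [0.7, -0.1, -0.5]
finger_gap: 85.4
```

Request:
{"fn": "send_rows", "kwargs": {
  "offset": [
    [0,0,-6],
    [0,0,-6],
    [0,-1,-6],
    [0,-1,-6],
    [0,-1,-6]
  ],
  "dr": [
    [0,0,0],
    [0,0,0],
    [0,0,0],
    [0,0,0],
    [0,0,0]
  ],
  "grip": [100,100,100,100,100]
}}

```text
time: 44.55
tool_pos: [595.8, 234.6, 187.0]
tcp_rot: [104.6, 90.0, 14.6]
ft_force: [1.4, 0.9, -1.2]
finger_gap: 85.4
```

Request:
{"fn": "send_rows", "kwargs": {
  "offset": [
    [0,-0.3,-2],
    [0,0,0],
    [0,0,0],
    [0,0,0],
    [0,0,0]
  ],
  "dr": [
    [0,0,0],
    [0,0,0],
    [0,0,0],
    [0,0,0],
    [0,0,0]
  ],
  "grip": [100,100,100,100,100]
}}

```text
time: 45.18
tool_pos: [593.9, 251.2, 186.7]
tcp_rot: [23.0, 90.0, -67.1]
ft_force: [-1.2, -0.5, -0.4]
finger_gap: 85.5
```

Run:
```python
from fit import *
shot("w37"); shot("s37","scene")
v=load("w37");C=proj(v["c"],[[593,333,18]])[0];x0,y0=[int(max(0,a-50)) for a in C]
im=cv2.convertScaleAbs(v["s"]["pixels"][y0:y0+100,x0:x0+100,::-1],alpha=1.6);cv2.imwrite("pics/chk3.png",cv2.resize(im,(500,500),interpolation=cv2.INTER_CUBIC))
for n,tags,xy,d,h,din in [("ft",["w37"],(593,333),50,80,45),("fs",["w34"],(627,43.5),38,50,33),("fsh",["w35"],(622,-144),50,50,45),("fl",["w36"],(622,-285.5),62,65,57)]:
    OBJ["q"]=(*xy,d,h+6);IN["q"]=din; t=fit("q",tags,False,False)
    # bottom inner edge circle at z=6
    V=load(tags[0]); f=lambda p:-score(V,p[0],p[1],6,din)
    g=min((f((xy[0]+i,xy[1]+j)),xy[0]+i,xy[1]+j) for i in np.arange(-4,4.1,.5) for j in np.arange(-4,4.1,.5)); b=minimize(f,g[1:],method="Nelder-Mead").x
    bn="b"+n[1:]; OBJ["bq"]=(*xy,OBJ[bn][2]-2.5,14)
    print(n,"top",t,"bottom inner",np.round(b,1),"base outer",fit("bq",tags))
```

```text
w37 [593.8 251.4 186.6] [ 1.    -0.001  0.   ] J [18.4  15.64 80.67 -0.   83.68 18.47]
s37 [593.7 251.7 186.6] [ 1.    -0.001  0.   ] J [18.42 15.64 80.67 -0.   83.68 18.48]
ft top (array([592.5, 333.5]), np.float64(17.63)) bottom inner [592.6 333.3] base outer (array([592.2, 333.2]), np.float64(15.0))
fs top (array([627.6,  44. ]), np.float64(13.83)) bottom inner [627.7  44. ] base outer (array([626.4,  44.2]), np.float64(14.88))
fsh top (array([ 622.4, -144.4]), np.float64(16.66)) bottom inner [ 622.5 -144.5] base outer (array([ 621.6, -144. ]), np.float64(14.93))
fl top (array([ 622.1, -285.6]), np.float64(16.67)) bottom inner [ 622.  -285.9] base outer (array([ 621.2, -285.4]), np.float64(14.33))
```

View pics/chk3.png

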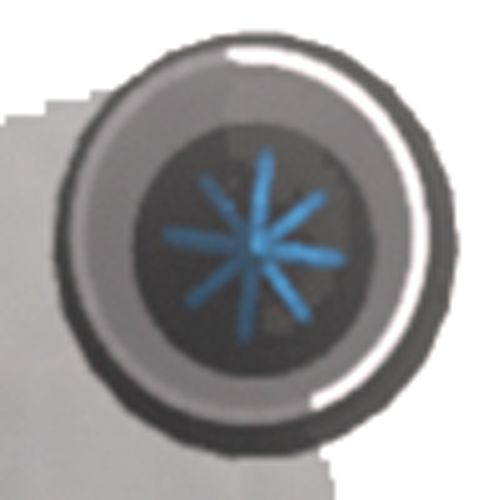

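View pics/s37.png

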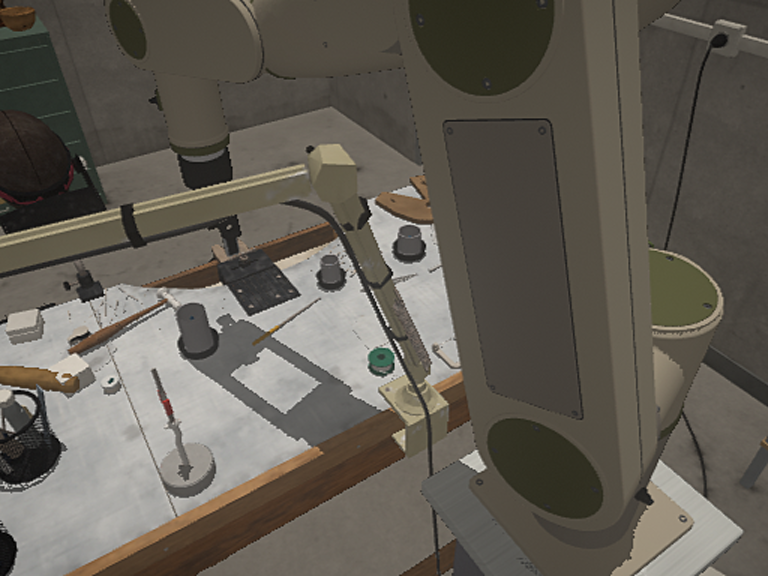

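Run:
```python
from bench import workorder
print(workorder.hand_in())
```

```text
the job is handed in; nothing more can be done
None
```

All four flasks now stand upright in their own bases over the trees: tall flask over tall tree, short over short, large and small in theirs. The job was handed in at about 45 s with the gripper clear. The vacuum flask was never touched.

**Last checks (overhead wrist-camera views of each base):**

| Flask | Offset of flask axis from base centre | Top and bottom circles of the flask agree within |
|---|---|---|
| Tall | about 0.5 mm | 0.2 mm |
| Small | about 1.3 mm | 0.1 mm |
| Short | about 0.9 mm | 0.1 mm |
| Large | about 0.9 mm | 0.3 mm |

- **Bases and trees:** the base centres were within about 1.3 mm of where I measured them before placing, and no tree looks disturbed.
- **Set-down heights:** each tool height at release was within about 1 mm of the 6 mm dish floor. The largest force reading during set-down was about 3 N, after a few tenths of a millimetre of extra downward travel at release.

**Disagreements:**
- The wrist camera read about 1 mm off along the jaw direction compared with the gripped flasks. I corrected for that when placing.
- The base rims fitted about 2 mm smaller than the given diameters, so I centred on the dish-floor edge instead.

The tall flask was gripped and placed with the tool tilted 12° to keep the forearm clear of the lamp arm.

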